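# Pack the joker tiles and score pencil into the tile box

### The job

The game is over and the rest of the set has gone down the chute: pull the tile box well out, take every joker tile left in the red rack and stand it upright, right down, in a slot of the box's tile rail, one to a slot, and press the score pencil fully home in its sprung cutout in the same box. Then push the box shut. Leave the teapot, saucers, tongs, sugar bowl, tea glass and score pad where they are.

Things in the scene. Friction and masses are not known exactly. Their poses are not given: they have to be found in the camera images.
- tile0: joker tile: ivory okey tile with a green clover on its face, 11 mm thick (its x; the face is -x), 28 mm wide (y, along the rack), 40 mm tall (z, to its top edge), 18 g; origin at its middle. It stands on the upper ledge of the red rack, leaning 0.25 rad back on a low rail that backs only its lower 20 mm. Neighbours' middles are 30 to 42 mm apart or more. Any may be absent
- tile1: joker tile like tile0
- tile2: joker tile like tile0
- tile3: joker tile like tile0
- tile4: joker tile like tile0
- pencil: flat yellow score pencil lying on the marble, 160 mm long (its y), 14 mm wide (x), 9 mm thick (z); 11 to 21 g. Origin at its middle
- rack: red plastic two-tier tile rack, fixed to the marble: 95 mm deep (x; players' low side is -x), 280 mm long (y), upper ledge about 34 mm up, the rail's edge about 54 mm up. Origin under its middle
- tile_box (a joint): how far the wooden tile box is pulled out of its housing, in m: 0 shut, 0.155 fully out. It slides straight along the housing's own -x, towards the robot; about 2 N of sliding friction, stays where it is left
- handle (a point): middle of the brass bar handle (110 mm, along y) of the tile box, 35 mm out from the box's front and 48 mm above the marble, with a gap of about 30 mm behind it for a finger. Moves with the box; axes of the box: x into the housing, y along the front, z up. The front panel is 212 mm wide and 12 mm thick, its top edge 66 mm above the marble
- box: the fixed wooden housing of the tile box, 270 mm deep (x, away from the robot), 244 mm wide (y), top 82 mm above the marble, underside of the top at 70 mm; the zinc-lined chute drops into its rear top, rising from there to the far left. Origin at the middle of the lower edge of its front
- slot0 (a point): middle of the mouth of a tile slot in the wooden rail of the tile box (moves with it): 14 mm (x, into the housing) by 32 mm (y), 18 mm deep, chamfered; mouth 32 mm above the marble. Five slots in a row along y, 38 mm apart, 133 mm behind the handle bar. A seated tile stands 22 mm out of the rail, its width along y; a 40 mm high partition stands 28 mm behind the row
- slot1 (a point): mouth of tile slot 1, like slot0, 38 mm farther along y
- slot2 (a point): mouth of tile slot 2, like slot0, 76 mm farther along y
- slot3 (a point): mouth of tile slot 3, like slot0, 114 mm farther along y
- slot4 (a point): mouth of tile slot 4, like slot0, 152 mm farther along y
- cutout (a point): middle of the floor of the pencil cutout in the tile box, 18 mm above the marble, 45 mm in front of the slots. The pencil lies along y (room 168 mm), its middle 4.5 mm above this point when home, on two saddles 40 to 84 mm either side; the gap between, 8 mm deeper, is for fingers. Sprung brass cheeks both sides grip it, mouth flared 3 mm: 5 to 12 N of push sends it home, else it stays proud
- teapot: bystander: small copper teapot, 118 mm tall, spout and handle along y, 185 mm over both. Origin under its middle; leave alone
- saucer_a: bystander: stainless saucer, 112 mm across, 14 mm high. Origin under its middle; leave alone
- saucer_b: bystander: another such saucer. Origin under its middle; leave alone
- tongs: bystander: brass sugar tongs lying down, about 125 mm long (x), 36 mm wide, 8 mm high. Origin under its middle; leave alone
- sugar_bowl: bystander: white sugar bowl, 100 mm across, 55 mm high. Origin under its middle; leave alone
- tea_glass: bystander: amber tea glass, 56 mm across, 85 mm high. Origin under its middle; leave alone
- score_pad: bystander: paper score pad, 105 x 150 x 12 mm. Origin under its middle; leave alone

How it is judged:
By the outcome, as a careful person would: the job done as asked, in the order asked, and still so for the second after the job is handed in, with the robot touching nothing.
Of tile0, tile1, tile2, tile3, tile4 only 3 to 5 are there at a start; the rules pass over those that are not, and their reading is None.
At some moment in a run one of pencil may be knocked a few centimetres aside while the robot is not near it.
It also fails if it takes over 210 s, if anything falls off the work surface, if the arm or the gripper's body presses on something with over 40 N, if the wrist force passes 120 N, or if a joint passes its speed limit or range.

### The arm

A 7-joint arm with a two-finger parallel gripper is mounted at the origin on the work surface. World frame = base frame: x ahead of the robot, y to its left, z up, the work surface at z = 0. Lengths are in m, angles in rad, forces in N, time in s.
With the tool pointing down it reaches from about 0.35 to 0.9 m from the base axis. Payload 8.1 kg.
Tool frame: the origin (TCP) lies midway between the tips of the shut fingers; the grasp point (between the pads) lies 19 mm behind it; z points along the fingers, y is the line along which they close (so a half turn about z gives the same grasp; the last joint's range is limited). The gripper opens to 92 mm and grips with 3 to 60 N. Pads are 19 mm wide; open, the fingers measure 130 mm over their backs; the gripper's body (75 mm by 190 mm) begins 47 mm behind the grasp point.
Start: joints at [1.01, 0.434, 0.025, 1.573, -0.012, 1.134, -0.075], TCP at [0.276, -0.561, 0.227] pointing down, gripper open.
Joint ranges: [-2.62, 2.62], [-0.44, 2.09], [-1.27, 1.32], [0.08, 2.57], [-1.32, 4.46], [0.12, 2], [-2.74, 2.74]. Speed limits (rad/s): [2.22, 2.22, 3.01, 3.01, 3.14, 3.14, 3.14].

### API

Orientations are given as a rotation vector (axis times angle).
In Python, from cell import observe, get_image, camera_model, sign_off, recognise, silhouettes gives the robot as it stands.
- The arm moves only by the tool apply_moves, never from a script. Its argument "motion" is a list of rows, each an object of numbers: "x", "y", "z": the shift along the world's x, y, z in cm; "yaw": the turn about the world's z in degrees; "hand": the opening, from -1 (shut) to 1 (fully open), so that 0 is half open. In form: [{"x": .., "y": .., "z": .., "yaw": .., "hand": ..}, ...]. A call has 1 to 10 rows; each row is the pose to reach, as a shift and turn from the pose commanded when the call began; what a row does not reach only later rows make up. A row lasts 1/8 s, in which the tool goes at most 62.5 mm and 10.7 degrees, less where a joint would pass 70% of its speed; a pose out of reach is approached as far as the arm can. A call with a gripper value outside its range is refused whole. The fingers move at their own pace and stop on an object; "newtons" is the grip in N (left out, the last holds). Time passes only in rows, so rows that repeat a pose let the fingers close. It gives the time, the measured TCP pose, the force, the opening and the grip force at its end, in the units of the state.
- observe(): the state, without advancing time (a new reading comes with each control period).
- get_image(name): name is "scene" or "top"; returns the picture (384x512x3 uint8, blue, green, red); there is no depth.
- camera_model(name): a dict with "camera_matrix" (3x3 intrinsics, pixels), "T" (4x4, takes a point from camera to world coordinates). Camera axes: x right, y up, looking along -z (the intrinsics and any distortion apply to the point x, -y, -z); pixel columns grow to the right and rows downward; lengths in m; the calibration is good to about 2 mm. A picture is of the moment at which its call begins. camera_model takes no time and is no camera call.
- sign_off(): hands the job in; it is judged then, once.
Trained networks look in the newest picture that a camera, given by its name, has taken for a name from the list of things; names that differ only in an ending like _2 or _b are one class to them, and where a whole thing is asked for, a point or a joint stands for the part that bears it (a point fixed in the world has none). Each returns a list of dicts, best first, with "p" (0 to 1); they miss things now and then, are a little off and sometimes report something else, mostly with a low value. They report only what shows in the picture. A call takes as long as a camera call.
- recognise(query, camera): "rect" ([left, top, right, bottom] in pixels, round what is visible of it).
- silhouettes(query, camera): "mask" (384x512 bool, what is visible of it) and "rect" ([left, top, right, bottom] in pixels, round what is visible of it).
The state is a dict: "clock": time; "joints": joint angles; "dq": joint speeds; "joint_efforts": joint torques, N m; "position": TCP position; "ee_rot": TCP orientation; "force": force on the tool from outside, world axes, zero at the start; "ft_torque": the same for the moment, N m; "width": opening from 0.0 (shut) to 1.0 (fully open); "gripper_force": force on a finger pad.
Only numpy, scipy, OpenCV 4.12 (cv2) and the standard library are available. Lean on these libraries where they do the work, as an engineer would, in place of code of your own. Each camera call takes 0.05 s, during which the arm holds its last target. There are 200 camera calls.

## Working session

There is one attempt and no reset: what is moved stays moved. The work goes in short steps, Python scripts to look and compute and a tool call to move; the robot and the scene stay as the last step left them, time stands still between calls to the robot, and variables do not carry over. Pictures are saved under pics/ and viewed, at most 14 in all, crops included, and the job is handed in when it is done.

Besides the shell and the picture viewer there is one more tool, called as name([rows], argument=value, ...), one row to a line, values as JSON. apply_moves: Moves the arm, as the interface text tells. Its arguments: {"type":"object","properties":{"motion":{"type":"array","items":{"type":"object","properties":{"x":{"type":"number"},"y":{"type":"number"},"z":{"type":"number"},"yaw":{"type":"number"},"hand":{"type":"number"}}}},"newtons":{"type":"number"}},"required":["motion"]}

```bash
mkdir -p pics; ls
python3 - <<'E'
from cell import *
import cv2,numpy as np
s=observe();print({k:np.round(v,3) for k,v in s.items()})
for n in("scene","top"):
    cv2.imwrite(f"pics/{n}0.png",get_image(n));m=camera_model(n);print(n,np.round(m["camera_matrix"],1).tolist(),np.round(m["T"],3).tolist(),[k for k in m])
    for q in("tile0","pencil","rack","handle","slot0","cutout","box","teapot"):
        print(q,[(round(r["p"],2),np.round(r["rect"]).tolist()) for r in recognise(q,n)])
E
```

```text
pics
{'clock': np.float64(0.0), 'joints': array([ 1.01 ,  0.435,  0.025,  1.574, -0.012,  1.134, -0.075]), 'dq': array([-0.001,  0.   ,  0.   ,  0.001, -0.001,  0.   , -0.001]), 'joint_efforts': array([-1.0000e-03, -6.6784e+01,  9.8500e-01, -3.1446e+01, -6.1000e-02,
        4.3000e-02,  0.0000e+00]), 'position': array([ 0.276, -0.56 ,  0.226]), 'ee_rot': array([-3.058e+00, -7.120e-01,  1.000e-03]), 'force': array([-0.038, -0.366,  0.036]), 'ft_torque': array([-0.017, -0.045,  0.018]), 'gripper_force': np.float64(0.0), 'width': np.float64(0.996)}
scene [[384.9, 0.0, 248.5], [0.0, 384.9, 191.0], [0.0, 0.0, 1.0]] [[0.276, -0.79, 0.547, 1.306], [0.961, 0.23, -0.154, -0.214], [-0.004, 0.569, 0.823, 1.22], [0.0, 0.0, 0.0, 1.0]] ['camera_matrix', 'T']
tile0 [(0.41, [140.0, 217.0, 152.0, 220.0]), (0.38, [177.0, 231.0, 187.0, 233.0]), (0.26, [263.0, 187.0, 465.0, 281.0])]
pencil [(0.6, [190.0, 172.0, 227.0, 197.0])]
rack [(0.88, [128.0, 206.0, 210.0, 253.0]), (0.32, [268.0, 142.0, 295.0, 166.0]), (0.28, [280.0, 185.0, 321.0, 258.0])]
handle [(0.97, [281.0, 185.0, 324.0, 258.0])]
slot0 [(0.59,
[... 215 characters left out ...]
.0, 216.0, 153.0, 220.0])]
top [[496.9, 0.0, 257.0], [0.0, 496.9, 196.7], [0.0, 0.0, 1.0]] [[0.018, 0.987, -0.159, 0.291], [-1.0, 0.016, -0.015, -0.014], [-0.013, 0.16, 0.987, 1.647], [0.0, 0.0, 0.0, 1.0]] ['camera_matrix', 'T']
tile0 [(0.56, [348.0, 184.0, 362.0, 195.0]), (0.5, [335.0, 167.0, 345.0, 177.0]), (0.43, [369.0, 198.0, 379.0, 203.0])]
pencil [(0.66, [274.0, 227.0, 318.0, 248.0])]
rack [(0.56, [307.0, 162.0, 392.0, 231.0])]
handle [(0.75, [182.0, 105.0, 243.0, 193.0]), (0.25, [76.0, 187.0, 126.0, 222.0])]
slot0 [(0.79, [179.0, 106.0, 244.0, 194.0])]
cutout [(0.92, [186.0, 103.0, 243.0, 194.0])]
box [(0.86, [70.0, 59.0, 248.0, 193.0]), (0.4, [370.0, 198.0, 381.0, 204.0])]
teapot []
```

Run:
```python
import cv2
t=cv2.imread("pics/top0.png");s=cv2.imread("pics/scene0.png")
cv2.imwrite("pics/a1.png",cv2.resize(t[50:270,60:410],(798,502),interpolation=cv2.INTER_CUBIC))
cv2.imwrite("pics/a2.png",cv2.resize(s[110:300,110:470],None,fx=2.2,fy=2.2,interpolation=cv2.INTER_CUBIC))
```

```text
(no output)
```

View pics/a1.png

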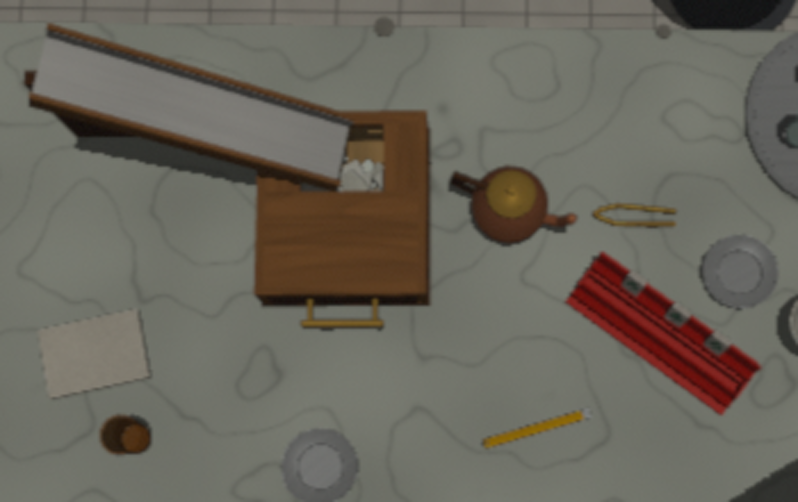

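View pics/a2.png

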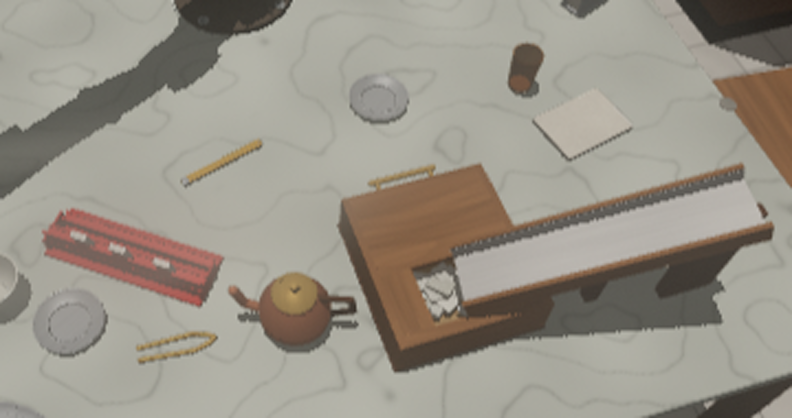

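The top view shows the housing front at crop row ~297 with the handle bar at (302–382, 323). Three tiles stand in the rack at crop (633,285), (677,315) and (716,343), and the pencil runs from (487,442) to (588,413). The scene view agrees.

```bash
cat > h.py <<'E'
from cell import *
import cv2,numpy as np
M={n:camera_model(n) for n in("scene","top")}
def ray(n,p):
    m=M[n];K=m["camera_matrix"];d=np.array([(p[0]-K[0,2])/K[0,0],-(p[1]-K[1,2])/K[1,1],-1.])
    return m["T"][:3,3],m["T"][:3,:3]@d
def atz(n,p,z):
    o,d=ray(n,p);return o+d*(z-o[2])/d[2]
def proj(n,P):
    m=M[n];K=m["camera_matrix"];c=(np.atleast_2d(P)-m["T"][:3,3])@m["T"][:3,:3]
    return np.c_[K[0,0]*c[:,0]/-c[:,2]+K[0,2],K[1,1]*c[:,1]/c[:,2]+K[1,2]]
def tri(pt,ps):
    A=[];b=[]
    for n,p in(("top",pt),("scene",ps)):
        o,d=ray(n,p);d=d/np.linalg.norm(d);Q=np.eye(3)-np.outer(d,d);A.append(Q);b.append(Q@o)
    return np.linalg.lstsq(np.vstack(A),np.hstack(b),rcond=None)[0]
def T(u,v):return (u/2.28+60,v/2.28+50)
def S(u,v):return (u/2.2+110,v/2.2+110)
def comps(mask,minA=3):
    n,l,st,c=cv2.connectedComponentsWithStats(mask.astype(np.uint8));return [(c[i],st[i],l==i) for i in range(1,n) if st[i][4]>=minA]
E
python3 - <<'E'
from h import *
np.set_printoptions(precision=4,suppress=True)
for a,b in(((302,323),(370,183)),((382,323),(434,170))): print("handle",tri(T(*a),S(*b)),atz("top",T(*a),.048),atz("scene",S(*b),.048))
for a,b in(((633,282),(77,236)),((677,312),(118,248)),((716,340),(162,263))): print("tile",tri(T(*a),S(*b)),atz("top",T(*a),.073),atz("scene",S(*b),.073))
t=cv2.imread("pics/top0.png");s=cv2.imread("pics/scene0.png")
for n,im in(("top",t),("scene",s)):
    h=cv2.cvtColor(im,cv2.COLOR_BGR2HSV)
    red=((h[...,0]<6)|(h[...,0]>174))&(h[...,1]>150)&(h[...,2]>60)
    for c,st,m in comps(red,200): 
        r=cv2.minAreaRect(np.argwhere(m)[:,::-1].astype(np.float32)); print(n,"red",c,st,r)
        hull=cv2.fillConvexPoly(np.zeros(m.shape,np.uint8),cv2.convexHull(np.argwhere(m)[:,::-1].astype(np.int32)),1)
        w=(hull>0)&(h[...,1]<60)&(h[...,2]>100)
        for c2,st2,_ in comps(w): print("  white",c2,st2, atz(n,c2,.072))
    yel=(h[...,0]>15)&(h[...,0]<30)&(h[...,1]>140)&(h[...,2]>80)
    for c,st,m in comps(yel,30):
        p=np.array([atz(n,q[::-1],.0045 if 'x' else 0)[:2] for q in np.argwhere(m)]);
        r=cv2.minAreaRect((p*1000).astype(np.float32)); print(n,"yel",c,st,r)
E
```

```text
handle [0.5554 0.1696 0.0277] [0.5621 0.222  0.048 ] [0.5657 0.1074 0.048 ]
handle [0.5777 0.155  0.0816] [0.5639 0.1072 0.048 ] [0.5706 0.2198 0.048 ]
tile [ 0.6084 -0.2999  0.1534] [ 0.6241 -0.2485  0.073 ] [ 0.5487 -0.3745  0.073 ]
tile [ 0.5833 -0.3141  0.0642] [ 0.5819 -0.3099  0.073 ] [ 0.5883 -0.3158  0.073 ]
tile [ 0.5682 -0.318  -0.0021] [ 0.5429 -0.3639  0.073 ] [ 0.6337 -0.2547  0.073 ]
top red [349.5134 196.6037] [ 309  161   84   70 2059] ((350.2575988769531, 195.79714965820312), (85.48162841796875, 27.202795028686523), 35.83765411376953)
  white [338.9333 171.6667] [336 169   7   6  15] [ 0.631  -0.2529  0.072 ]
  white [358.7857 185.7857] [356 183   7   6  14] [ 0.5857 -0.3161  0.072 ]
  white [375.7692 198.    ] [373 196   7   5  13] [ 0.5468 -0.3697  0.072 ]
top yel [284.1333 134.687 ] [274 125  21  21 345] ((770.7789306640625, -77.0047378540039), (70.60968017578125, 68.33588409423828), 0.7218944430351257)
top yel [209.4948 189.7526] [193 181  35  12  97] ((588.0670776367188, 169.82046508789062), (37.61804962158203, 114.3355484008789), 0.9103000164031982)
top yel [293.1497 237.8683] [272 231  43  15 167] ((420.08917236328125, -110.4363784790039), (12.448440551757812, 145.44761657714844), 17.3188419342041)
```

Run:
```python
from h import *
np.set_printoptions(precision=1,suppress=True)
t=cv2.imread("pics/top0.png");s=cv2.imread("pics/scene0.png")
a=cv2.resize(t[170:204,165:255],None,fx=8,fy=8,interpolation=cv2.INTER_CUBIC)
b=cv2.resize(s[178:212,250:340],None,fx=8,fy=8,interpolation=cv2.INTER_CUBIC)
cv2.imwrite("pics/b1.png",np.vstack([a,b]))
```

```text
(no output)
```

View pics/b1.png

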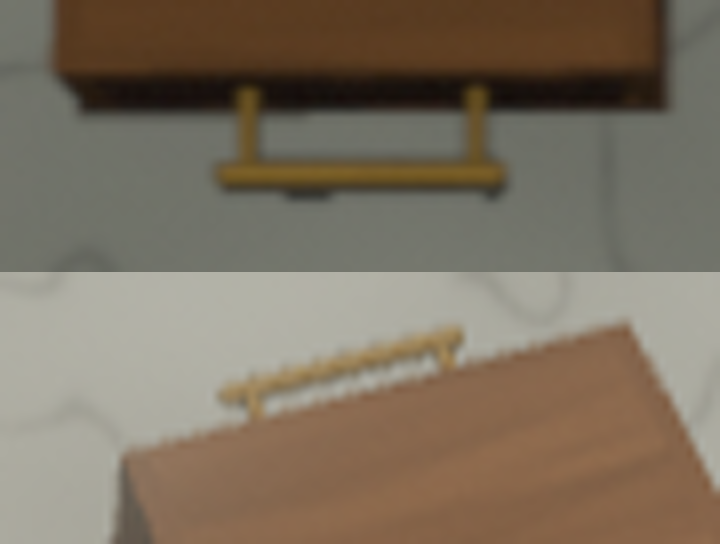

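apply_moves([
  {"z": 3},
  {"x": 15,"y": 36,"z": 3,"yaw": 32,"hand": -0.48},
  {"x": 15,"y": 36,"z": 3,"yaw": 32,"hand": -0.48},
  {"x": 15,"y": 36,"z": 3,"yaw": 32,"hand": -0.48},
  {"x": 15,"y": 36,"z": 3,"yaw": 32,"hand": -0.48},
  {"x": 15,"y": 36,"z": 3,"yaw": 32,"hand": -0.48},
  {"x": 15,"y": 36,"z": 3,"yaw": 32,"hand": -0.48},
  {"x": 15,"y": 36,"z": 3,"yaw": 32,"hand": -0.48},
  {"x": 28,"y": 70,"z": 0,"yaw": 64,"hand": -0.48},
  {"x": 28,"y": 70,"z": 0,"yaw": 64,"hand": -0.48},
])

```text
schema error: expected keys x, y, z, yaw, hand
```

The zoom shows the bar ends at crop (216,175)/(504,174) in top and (222,395)/(460,335) in scene. The housing's top front corners are also clear.

Run:
```python
from h import *
np.set_printoptions(precision=4,suppress=True)
a=lambda u,v,z:atz("top",(u/8+164.5,v/8+169.5),z); b=lambda u,v,z:atz("scene",(u/8+249.5,(v-272)/8+177.5),z)
print(a(216,175,.048),a(504,174,.048));print(b(460,335,.048),b(222,395,.048))
print(a(58,72,.082),a(662,70,.082));print(b(628,323,.082),b(124,454,.082))
```

```text
[0.563  0.2252 0.048 ] [0.5653 0.1074 0.048 ]
[0.5622 0.2219 0.048 ] [0.5634 0.1045 0.048 ]
[0.5982 0.2854 0.082 ] [0.6028 0.0425 0.082 ]
[0.5988 0.285  0.082 ] [0.6028 0.0437 0.082 ]
```

apply_moves([
  {"x": 0,"y": 0,"z": 3,"yaw": 0,"hand": 0},
  {"x": 15,"y": 36,"z": 3,"yaw": 32,"hand": -0.48},
  {"x": 15,"y": 36,"z": 3,"yaw": 32,"hand": -0.48},
  {"x": 15,"y": 36,"z": 3,"yaw": 32,"hand": -0.48},
  {"x": 15,"y": 36,"z": 3,"yaw": 32,"hand": -0.48},
  {"x": 15,"y": 36,"z": 3,"yaw": 32,"hand": -0.48},
  {"x": 15,"y": 36,"z": 3,"yaw": 32,"hand": -0.48},
  {"x": 15,"y": 36,"z": 3,"yaw": 32,"hand": -0.48},
  {"x": 28,"y": 70,"z": 0,"yaw": 64,"hand": -0.48},
  {"x": 28,"y": 70,"z": 0,"yaw": 64,"hand": -0.48},
])

```text
clock: 2.15
position: [0.4712, -0.0841, 0.2466]
ee_rot: [2.407, 2.016, 0.0]
force: [1.0, -0.5, 0.3]
width: 0.26
gripper_force: 0.0
```

apply_moves([
  {"x": 0,"y": 0,"z": 0,"yaw": 0,"hand": -0.48},
  {"x": 0,"y": 0,"z": 0,"yaw": 0,"hand": -0.48},
])

```text
clock: 2.4
position: [0.4705, -0.0855, 0.2464]
ee_rot: [2.413, 2.011, -0.001]
force: [0.9, -0.4, 0.7]
width: 0.262
gripper_force: 0.0
```

apply_moves([
  {"x": 9.35,"y": 25,"z": 0,"yaw": 11.4,"hand": -0.48},
  {"x": 9.35,"y": 25,"z": 0,"yaw": 11.4,"hand": -0.48},
  {"x": 9.35,"y": 25,"z": 0,"yaw": 11.4,"hand": -0.48},
  {"x": 9.35,"y": 25,"z": 0,"yaw": 11.4,"hand": -0.48},
  {"x": 9.35,"y": 25,"z": 0,"yaw": 11.4,"hand": -0.48},
  {"x": 9.35,"y": 25,"z": 0,"yaw": 11.4,"hand": -0.48},
  {"x": 9.35,"y": 25,"z": -5,"yaw": 11.4,"hand": -0.48},
  {"x": 9.35,"y": 25,"z": -10,"yaw": 11.4,"hand": -0.48},
  {"x": 9.35,"y": 25,"z": -14,"yaw": 11.4,"hand": -0.48},
  {"x": 9.35,"y": 25,"z": -14,"yaw": 11.4,"hand": -0.48},
])

```text
clock: 3.65
position: [0.5625, 0.1611, 0.1041]
ee_rot: [-2.203, -2.238, 0.01]
force: [-0.6, -0.3, 0.7]
width: 0.26
gripper_force: 0.0
```

apply_moves([
  {"x": 0.15,"y": 0.3,"z": -2,"yaw": 0,"hand": -0.48},
  {"x": 0.15,"y": 0.3,"z": -4,"yaw": 0,"hand": -0.48},
  {"x": 0.15,"y": 0.3,"z": -5.5,"yaw": 0,"hand": -0.48},
  {"x": 0.15,"y": 0.3,"z": -7,"yaw": 0,"hand": -0.48},
  {"x": 0.15,"y": 0.3,"z": -7.2,"yaw": 0,"hand": -0.48},
  {"x": 0.15,"y": 0.3,"z": -7.2,"yaw": 0,"hand": -1},
  {"x": 0.15,"y": 0.3,"z": -7.2,"yaw": 0,"hand": -1},
  {"x": 0.15,"y": 0.3,"z": -7.2,"yaw": 0,"hand": -1},
  {"x": 0.15,"y": 0.3,"z": -7.2,"yaw": 0,"hand": -1},
], newtons=15)

```text
clock: 4.78
position: [0.5656, 0.1689, 0.0349]
ee_rot: [2.2, 2.243, 0.0]
force: [-2.6, -0.5, 5.0]
width: 0.109
gripper_force: 15.0
```

apply_moves([
  {"x": -1,"y": 0,"z": 0,"yaw": 0,"hand": -1},
  {"x": -3,"y": -0.05,"z": 0,"yaw": 0,"hand": -1},
  {"x": -5,"y": -0.1,"z": 0,"yaw": 0,"hand": -1},
  {"x": -7,"y": -0.1,"z": 0,"yaw": 0,"hand": -1},
  {"x": -9,"y": -0.15,"z": 0,"yaw": 0,"hand": -1},
  {"x": -11,"y": -0.2,"z": 0,"yaw": 0,"hand": -1},
  {"x": -13,"y": -0.2,"z": 0,"yaw": 0,"hand": -1},
  {"x": -14.5,"y": -0.25,"z": 0,"yaw": 0,"hand": -1},
  {"x": -15.2,"y": -0.25,"z": 0,"yaw": 0,"hand": -1},
  {"x": -15.2,"y": -0.25,"z": 0,"yaw": 0,"hand": -1},
])

```text
clock: 6.02
position: [0.4128, 0.1658, 0.0348]
ee_rot: [2.199, 2.243, -0.001]
force: [-1.5, -3.5, 10.2]
width: 0.114
gripper_force: 15.0
```

apply_moves([
  {"x": 0,"y": 0,"z": 0,"yaw": 0,"hand": -1},
  {"x": 0,"y": 0,"z": 0,"yaw": 0,"hand": -1},
  {"x": 0,"y": 0,"z": 0,"yaw": 0,"hand": -1},
])

```text
clock: 6.4
position: [0.4132, 0.1659, 0.0348]
ee_rot: [2.2, 2.243, -0.001]
force: [-1.7, -2.9, 11.6]
width: 0.109
gripper_force: 15.0
```

apply_moves([
  {"x": 0,"y": 0,"z": 0,"yaw": 0,"hand": -0.48},
  {"x": 0,"y": 0,"z": 0,"yaw": 0,"hand": -0.48},
  {"x": 0,"y": 0,"z": 4,"yaw": 0,"hand": -0.48},
  {"x": 0,"y": 0,"z": 10,"yaw": 0,"hand": -0.48},
  {"x": 0,"y": 0,"z": 16,"yaw": 0,"hand": -0.48},
  {"x": 0,"y": 0,"z": 20,"yaw": 0,"hand": -0.48},
  {"x": 0,"y": -20,"z": 20,"yaw": -37,"hand": -0.4},
  {"x": 0,"y": -20,"z": 20,"yaw": -37,"hand": -0.4},
  {"x": 0,"y": -20,"z": 20,"yaw": -37,"hand": -0.4},
  {"x": 0,"y": -20,"z": 20,"yaw": -37,"hand": -0.4},
], newtons=12)

```text
clock: 7.65
position: [0.4129, -0.038, 0.2342]
ee_rot: [2.805, 1.414, -0.002]
force: [0.3, 0.1, 0.7]
width: 0.298
gripper_force: 0.0
```

Run:
```python
from h import *
s=observe();print(s["position"],s["ee_rot"])
t=get_image("top");s=get_image("scene")
cv2.imwrite("pics/top1.png",t);cv2.imwrite("pics/scene1.png",s)
# expected slot/box crop
a=cv2.resize(t[165:260,165:255],(380,401),interpolation=cv2.INTER_CUBIC)
P=proj("scene",[[.546,.1645,.032],[.58,-.31,.06]]);print(P, proj("top",[[.546,.1645,.032],[.58,-.31,.06]]))
u,v=P[0].astype(int)
b=cv2.resize(s[v-50:v+45,u-50:u+45],(401,401),interpolation=cv2.INTER_CUBIC)
print(u-50,v-50)
cv2.imwrite("pics/c1.png",np.hstack([a,b]))
u,v=P[1].astype(int)
a=cv2.resize(t[160:235,305:395],(390,325),interpolation=cv2.INTER_CUBIC)
b=cv2.resize(s[v-37:v+38,u-45:u+45],(390,325),interpolation=cv2.INTER_CUBIC);print(u-45,v-37)
cv2.imwrite("pics/c2.png",np.hstack([a,b]))
```

```text
[ 0.41291498 -0.03798345  0.23418225] [ 2.80463703e+00  1.41380953e+00 -1.76539176e-03]
[[290.65990998 187.94996852]
 [165.62022943 222.20012795]] [[210.37700834 197.57019523]
 [356.20842262 188.15054818]]
240 137
120 185
```

View pics/c1.png

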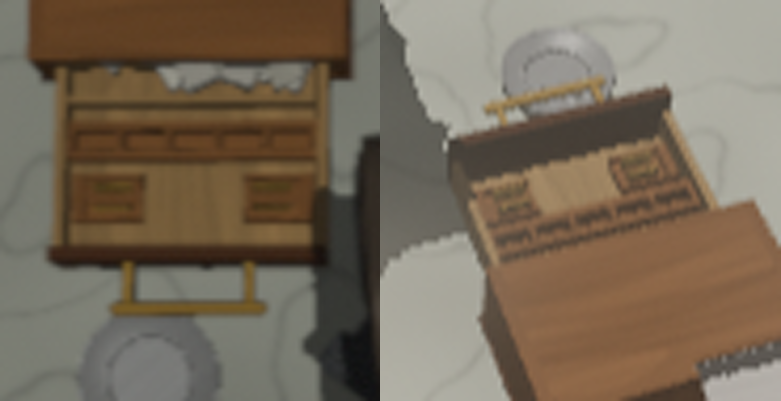

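View pics/c2.png

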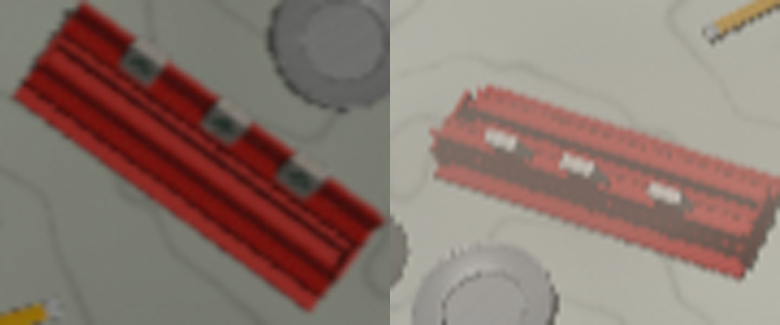

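The box is out, with five slots along crop row ~138 (middle slot at ~(196,138)) and the cutout's two saddles in front of them. The rack holds three tiles, with top edges at crop (152,49), (232,108) and (307,162).

Run:
```python
from h import *
np.set_printoptions(precision=4,suppress=True)
for q in((112,140),(188,165),(276,193)): print("scene tile",atz("scene",(q[0]/4.333+119.5,q[1]/4.333+184.5),.072))
for q in((150,50),(231,108),(307,163)): print("top tile",atz("top",(q[0]/4.333+304.5,q[1]/4.333+159.5),.074))
# rail profile in top
t=cv2.imread("pics/top1.png").astype(float)
print("row profile (y of slot row)",t[192:203,170:245].mean(2).astype(int).mean(1))
g=cv2.cvtColor(t.astype(np.uint8),cv2.COLOR_BGR2GRAY)
for r in(196,197,198): print(r,g[r,178:244].tolist())
print(proj("top",[[.546-.0175*d,.1645+d,.032] for d in(-.076,-.038,0,.038,.076)]))
print(proj("scene",[[.546-.0175*d,.1645+d,.032] for d in(-.076,-.038,0,.038,.076)]))
```

```text
scene tile [ 0.5465 -0.3732  0.072 ]
scene tile [ 0.5864 -0.3183  0.072 ]
scene tile [ 0.6308 -0.2558  0.072 ]
top tile [ 0.6327 -0.2532  0.074 ]
top tile [ 0.5897 -0.3127  0.074 ]
top tile [ 0.5493 -0.368   0.074 ]
row profile (y of slot row) [89.7333 82.9333 73.28   64.2    59.4933 69.5333 72.12   71.48   68.8667
 70.8667 62.7333]
196 [99, 88, 70, 61, 57, 47, 48, 49, 50, 50, 50, 49, 50, 52, 56, 57, 51, 48, 50, 50, 49, 46, 44, 42, 40, 47, 58, 57, 50, 51, 51, 51, 50, 50, 50, 51, 50, 55, 57, 53, 49, 50, 49, 48, 48, 48, 47, 46, 47, 57, 59, 54, 54, 54, 54, 54, 54, 55, 55, 55, 60, 73, 88, 94, 91, 102]
197 [99, 87, 70, 59, 54, 54, 64, 66, 67, 67, 68, 67, 67, 67, 65, 58, 53, 59, 67, 69, 68, 68, 68, 67, 67, 65, 64, 57, 59, 68, 68, 69, 68, 68, 67, 68, 69, 65, 58, 57, 63, 68, 68, 67, 68, 68, 68, 67, 64, 64, 60, 60, 69, 70, 69, 69, 69, 70, 70, 69, 66, 73, 88, 95, 91, 102]
198 [98, 87, 73, 62, 54, 57, 68, 69, 70, 71, 70, 70, 71, 71, 67, 60, 54, 63, 72, 74, 74, 73, 74, 74, 73, 71, 65, 58, 64, 73, 74, 73, 74, 74, 73, 74, 73, 69, 62, 60, 67, 73, 73, 73, 73, 74, 73, 73, 69, 67, 60, 63, 72, 73, 72, 73, 72, 73, 73, 71, 66, 72, 88, 94, 91, 103]
[[233.4294 197.5368]
 [221.8998 197.5535]
 [210.377  197.5702]
 [198.8609 197.5869]
 [187.3515 197.6035]]
[[271.5813 192.8716]
 [281.1616 190.4002]
 [290.6599 187.95  ]
 [300.0774 185.5206]
 [309.4151 183.1118]]
```

Run:
```python
from h import *
np.set_printoptions(precision=4,suppress=True)
for n,f,(x0,y0,x1,y1) in(("scene","scene",(125,200,212,250)),("top","top",(305,160,395,233))):
  for k in(0,1):
    im=cv2.imread(f"pics/{f}{k}.png");h=cv2.cvtColor(im,cv2.COLOR_BGR2HSV).astype(float)[y0:y1,x0:x1]
    red=cv2.morphologyEx((h[...,1]>90).astype(np.uint8),cv2.MORPH_CLOSE,np.ones((13,13)))
    red=cv2.erode(red,np.ones((3,3)))
    # weight: unsaturation x value
    w=np.clip((110-h[...,1])/110,0,1)*(h[...,2]>(150 if n=="scene" else 85))*red
    for c,st,m in comps(w>.15,6):
        ys,xs=np.nonzero(m);ww=w[ys,xs];p=((xs*ww).sum()/ww.sum()+x0,(ys*ww).sum()/ww.sum()+y0)
        print(n,k,np.array(p),st,atz(n,p,.072))
for n in("scene","top"):
  t=get_image(n)
  for q in("tile0","rack","pencil"): print(n,q,[(round(r["p"],2),np.array(r["rect"]),r["mask"].sum(),np.argwhere(r["mask"]).mean(0)[::-1]) for r in silhouettes(q,n)])
```

```text
scene 0 [141.8044 202.3815] [13  0  9  8 54] [ 0.4831 -0.3776  0.072 ]
scene 0 [145.2058 216.6903] [17 14 10  6 32] [ 0.5458 -0.3736  0.072 ]
scene 0 [127.1041 220.1691] [ 0 16  7  9 49] [ 0.5424 -0.4355  0.072 ]
scene 0 [162.6885 222.5318] [34 20  9  6 32] [ 0.586  -0.3189  0.072 ]
scene 0 [182.7573 229.0385] [54 26  8  6 31] [ 0.6304 -0.2573  0.072 ]
scene 0 [210.6036 229.8306] [84 28  3  4  7] [ 0.6597 -0.1671  0.072 ]
scene 0 [190.0114 247.7233] [60 44 15  6 46] [ 0.7062 -0.2471  0.072 ]
scene 1 [143.536  202.1589] [16  0  6  6 34] [ 0.4839 -0.3716  0.072 ]
scene 1 [158.8278 212.1391] [32 11  5  3  8] [ 0.5406 -0.3254  0.072 ]
scene 1 [145.1317 216.8437] [16 14 11  6 38] [ 0.5464 -0.374   0.072 ]
scene 1 [162.6506 222.548 ] [34 20 10  6 33] [ 0.586 -0.319  0.072]
scene 1 [182.7841 229.0844] [54 27  8  5 30] [ 0.6306 -0.2572  0.072 ]
scene 1 [210.5046 230.3633] [83 28  4  5 10] [ 0.6616 -0.1679  0.072 ]
scene 1 [190.0038 247.6225] [60 44 15  6 49] [ 0.7058 -0.2471  0.072 ]
top 0 [326.9673 160.9709] [15  0 12  5 29] [ 0.6659 -0.2144  0.072 ]
top 0 [306.5778 180.1832] [ 0 18  6  6 2
[... 967 characters left out ...]
), np.int64(792), array([374.2904, 165.9634])), (0.57, array([193.3, 174. , 228.7, 192.2]), np.int64(150), array([210.9533, 183.6867])), (0.47, array([125.1, 238.4, 158.2, 270. ]), np.int64(748), array([140.4639, 255.7634]))]
top tile0 [(0.5, array([176.4, 177.1, 243.4, 239.3]), np.int64(3369), array([210.591 , 204.9896])), (0.38, array([368.7, 197.3, 383.1, 205.5]), np.int64(73), array([375.2329, 199.6438]))]
top rack [(0.73, array([308.4, 160.4, 394. , 230.8]), np.int64(2196), array([350.0915, 196.3866]))]
top pencil [(0.61, array([352.1, 182.6, 361.5, 192.5]), np.int64(55), array([357.4364, 187.4364])), (0.4, array([301.3, 227.4, 319.3, 239.7]), np.int64(98), array([310.2857, 232.7143]))]
```

apply_moves([
  {"x": 13,"y": -33.1,"z": 0,"yaw": 0.7,"hand": -0.4},
  {"x": 13,"y": -33.1,"z": 0,"yaw": 0.7,"hand": -0.4},
  {"x": 13,"y": -33.1,"z": 0,"yaw": 0.7,"hand": -0.4},
  {"x": 13,"y": -33.1,"z": 0,"yaw": 0.7,"hand": -0.4},
  {"x": 13,"y": -33.1,"z": 0,"yaw": 0.7,"hand": -0.4},
  {"x": 13,"y": -33.1,"z": 0,"yaw": 0.7,"hand": -0.4},
  {"x": 13,"y": -33.1,"z": 0,"yaw": 0.7,"hand": -0.4},
  {"x": 13,"y": -33.1,"z": -5,"yaw": 0.7,"hand": -0.4},
  {"x": 13,"y": -33.1,"z": -10,"yaw": 0.7,"hand": -0.4},
  {"x": 13,"y": -33.1,"z": -12,"yaw": 0.7,"hand": -0.4},
])

```text
clock: 9.4
position: [0.5422, -0.3621, 0.1113]
ee_rot: [-2.783, -1.447, 0.003]
force: [-0.2, -0.3, 0.5]
width: 0.299
gripper_force: 0.0
```

apply_moves([
  {"x": 0,"y": 0,"z": 0,"yaw": 0,"hand": -0.4},
  {"x": 0,"y": 0,"z": 0,"yaw": 0,"hand": -0.4},
  {"x": 0,"y": 0,"z": 0,"yaw": 0,"hand": -0.4},
])

```text
clock: 9.78
position: [0.5446, -0.3649, 0.1161]
ee_rot: [2.787, 1.446, 0.002]
force: [-0.6, -0.4, 0.1]
width: 0.303
gripper_force: 0.0
```

apply_moves([
  {"x": -0.15,"y": -0.45,"z": -2,"yaw": -0.6,"hand": -0.4},
  {"x": -0.15,"y": -0.45,"z": -4,"yaw": -0.6,"hand": -0.4},
  {"x": -0.15,"y": -0.45,"z": -5.2,"yaw": -0.6,"hand": -0.4},
  {"x": -0.15,"y": -0.45,"z": -5.8,"yaw": -0.6,"hand": -0.4},
  {"x": -0.15,"y": -0.45,"z": -5.8,"yaw": -0.6,"hand": -0.4},
  {"x": -0.15,"y": -0.45,"z": -5.8,"yaw": -0.6,"hand": -0.4},
])

```text
clock: 10.52
position: [0.5426, -0.3695, 0.0571]
ee_rot: [2.796, 1.431, 0.001]
force: [-0.2, -0.3, 0.8]
width: 0.296
gripper_force: 0.0
```

No contact. I'll close gently, then lift.

apply_moves([
  {"x": 0,"y": 0,"z": 0,"yaw": 0,"hand": -1},
  {"x": 0,"y": 0,"z": 0,"yaw": 0,"hand": -1},
  {"x": 0,"y": 0,"z": 0,"yaw": 0,"hand": -1},
  {"x": 0,"y": 0,"z": 0,"yaw": 0,"hand": -1},
], newtons=6)

```text
clock: 11.02
position: [0.5422, -0.3692, 0.0567]
ee_rot: [2.796, 1.431, 0.0]
force: [-0.3, 1.3, 3.2]
width: 0.133
gripper_force: 6.0
```

apply_moves([
  {"x": 0,"y": 0,"z": 1,"yaw": 0,"hand": -1},
  {"x": 0,"y": 0,"z": 2,"yaw": 0,"hand": -1},
  {"x": 0,"y": 0,"z": 4,"yaw": 0,"hand": -1},
  {"x": 0,"y": 0,"z": 6,"yaw": 0,"hand": -1},
  {"x": 0,"y": 0,"z": 10,"yaw": 0,"hand": -1},
  {"x": 0,"y": 0,"z": 10,"yaw": 0,"hand": -1},
  {"x": 0,"y": 0,"z": 10,"yaw": 0,"hand": -1},
], newtons=15)

```text
clock: 11.9
position: [0.5422, -0.3694, 0.1568]
ee_rot: [2.796, 1.431, 0.0]
force: [0.6, 0.5, -0.6]
width: 0.118
gripper_force: 14.9
```

apply_moves([
  {"x": 0,"y": 0,"z": 6,"yaw": 0,"hand": -1},
  {"x": 0.4,"y": 53.3,"z": 6,"yaw": 36.8,"hand": -1},
  {"x": 0.4,"y": 53.3,"z": 6,"yaw": 36.8,"hand": -1},
  {"x": 0.4,"y": 53.3,"z": 6,"yaw": 36.8,"hand": -1},
  {"x": 0.4,"y": 53.3,"z": 6,"yaw": 36.8,"hand": -1},
  {"x": 0.4,"y": 53.3,"z": 6,"yaw": 36.8,"hand": -1},
  {"x": 0.4,"y": 53.3,"z": 6,"yaw": 36.8,"hand": -1},
  {"x": 0.4,"y": 53.3,"z": 6,"yaw": 36.8,"hand": -1},
  {"x": 0.4,"y": 53.3,"z": 6,"yaw": 36.8,"hand": -1},
  {"x": 0.4,"y": 53.3,"z": 6,"yaw": 36.8,"hand": -1},
])

```text
clock: 13.15
position: [0.5449, 0.1677, 0.2157]
ee_rot: [-2.196, -2.244, 0.001]
force: [-0.4, 0.1, 0.6]
width: 0.117
gripper_force: 14.9
```

apply_moves([
  {"x": 0,"y": 0,"z": 0,"yaw": 0,"hand": -1},
  {"x": 0,"y": 0,"z": 0,"yaw": 0,"hand": -1},
])

```text
clock: 13.4
position: [0.546, 0.1625, 0.2156]
ee_rot: [-2.202, -2.24, 0.003]
force: [-0.4, -0.5, -0.1]
width: 0.123
gripper_force: 14.9
```

apply_moves([
  {"x": 0,"y": 0.1,"z": -4,"yaw": 0,"hand": -1},
  {"x": 0,"y": 0.1,"z": -8,"yaw": 0,"hand": -1},
  {"x": 0,"y": 0.1,"z": -12,"yaw": 0,"hand": -1},
  {"x": 0,"y": 0.1,"z": -14.5,"yaw": 0,"hand": -1},
  {"x": 0,"y": 0.1,"z": -14.5,"yaw": 0,"hand": -1},
  {"x": 0,"y": 0.1,"z": -14.5,"yaw": 0,"hand": -1},
])

```text
clock: 14.15
position: [0.547, 0.164, 0.0724]
ee_rot: [2.203, 2.239, 0.001]
force: [0.2, 0.5, -0.9]
width: 0.118
gripper_force: 14.9
```

Run:
```python
from h import *
print(observe()["position"])
s=get_image("scene");t=get_image("top")
cv2.imwrite("pics/d1.png",np.hstack([cv2.resize(s[137:217,250:330],(400,400),interpolation=cv2.INTER_CUBIC),cv2.resize(t[165:245,170:250],(400,400),interpolation=cv2.INTER_CUBIC)]))
```

```text
[0.54697278 0.16398725 0.07241234]
```

View pics/d1.png

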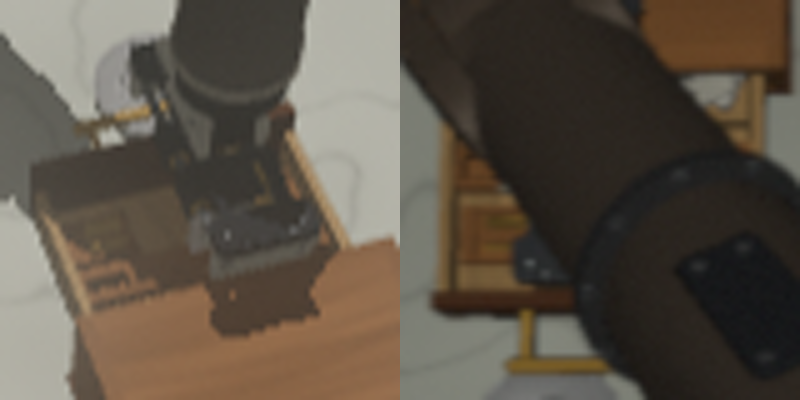

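The gripper hides the tile in both views, so I'll insert by feel.

apply_moves([
  {"x": -0.05,"y": 0,"z": -0.8,"yaw": 0,"hand": -1},
  {"x": -0.05,"y": 0,"z": -1.5,"yaw": 0,"hand": -1},
  {"x": -0.05,"y": 0,"z": -2,"yaw": 0,"hand": -1},
  {"x": -0.05,"y": 0,"z": -2.3,"yaw": 0,"hand": -1},
  {"x": -0.05,"y": 0,"z": -2.3,"yaw": 0,"hand": -1},
])

```text
clock: 14.88
position: [0.5456, 0.1647, 0.0482]
ee_rot: [-2.201, -2.241, 0.001]
force: [-0.7, 0.0, -0.5]
width: 0.118
gripper_force: 14.9
```

apply_moves([
  {"x": 0,"y": 0,"z": -0.4,"yaw": 0,"hand": -1},
  {"x": 0,"y": 0,"z": -0.7,"yaw": 0,"hand": -1},
  {"x": 0,"y": 0,"z": -1,"yaw": 0,"hand": -1},
  {"x": 0,"y": 0,"z": -1,"yaw": 0,"hand": -1},
])

```text
clock: 15.38
position: [0.5455, 0.1647, 0.0382]
ee_rot: [-2.202, -2.241, 0.001]
force: [-0.4, 0.1, 0.4]
width: 0.117
gripper_force: 14.9
```

apply_moves([
  {"x": 0,"y": 0,"z": -0.1,"yaw": 0,"hand": -1},
  {"x": 0,"y": 0,"z": -0.2,"yaw": 0,"hand": -1},
  {"x": 0,"y": 0,"z": -0.3,"yaw": 0,"hand": -1},
  {"x": 0,"y": 0,"z": -0.3,"yaw": 0,"hand": -1},
])

```text
clock: 15.88
position: [0.5464, 0.1648, 0.0364]
ee_rot: [2.201, 2.24, 0.002]
force: [-1.0, -0.9, 9.0]
width: 0.126
gripper_force: 15.0
```

apply_moves([
  {"x": 0,"y": 0,"z": 0.1,"yaw": 0,"hand": -0.6},
  {"x": 0,"y": 0,"z": 0.1,"yaw": 0,"hand": -0.6},
  {"x": 0,"y": 0,"z": 0.1,"yaw": 0,"hand": -0.6},
  {"x": 0,"y": 0,"z": 2,"yaw": 0,"hand": -0.6},
  {"x": 0,"y": 0,"z": 6,"yaw": 0,"hand": -0.6},
  {"x": 0,"y": 0,"z": 12,"yaw": 0,"hand": -0.6},
  {"x": 0,"y": 0,"z": 17,"yaw": 0,"hand": -0.4},
])

```text
clock: 16.75
position: [0.5457, 0.1649, 0.2075]
ee_rot: [2.201, 2.241, 0.001]
force: [0.9, 0.0, 0.1]
width: 0.264
gripper_force: 0.0
```

apply_moves([
  {"x": 3.7,"y": -48,"z": 1,"yaw": -36.8,"hand": -0.4},
  {"x": 3.7,"y": -48,"z": 1,"yaw": -36.8,"hand": -0.4},
  {"x": 3.7,"y": -48,"z": 1,"yaw": -36.8,"hand": -0.4},
  {"x": 3.7,"y": -48,"z": 1,"yaw": -36.8,"hand": -0.4},
  {"x": 3.7,"y": -48,"z": 1,"yaw": -36.8,"hand": -0.4},
  {"x": 3.7,"y": -48,"z": 1,"yaw": -36.8,"hand": -0.4},
  {"x": 3.7,"y": -48,"z": 1,"yaw": -36.8,"hand": -0.4},
  {"x": 3.7,"y": -48,"z": 1,"yaw": -36.8,"hand": -0.4},
  {"x": 3.7,"y": -48,"z": 1,"yaw": -36.8,"hand": -0.4},
  {"x": 3.7,"y": -48,"z": 1,"yaw": -36.8,"hand": -0.4},
])

```text
clock: 18.0
position: [0.5827, -0.3143, 0.215]
ee_rot: [-2.795, -1.432, -0.0]
force: [0.7, 0.9, -0.0]
width: 0.301
gripper_force: 0.0
```

apply_moves([
  {"x": 0,"y": 0,"z": -4,"yaw": 0,"hand": -0.4},
  {"x": 0,"y": 0,"z": -8,"yaw": 0,"hand": -0.4},
  {"x": 0,"y": 0,"z": -8,"yaw": 0,"hand": -0.4},
  {"x": 0,"y": 0,"z": -8,"yaw": 0,"hand": -0.4},
  {"x": 0,"y": 0,"z": -8,"yaw": 0,"hand": -0.4},
])

```text
clock: 18.62
position: [0.584, -0.3153, 0.1377]
ee_rot: [2.794, 1.431, 0.003]
force: [-0.3, -0.5, -0.4]
width: 0.301
gripper_force: 0.0
```

Run:
```python
from h import *
s=observe();print(s["position"],s["ee_rot"])
s=get_image("scene");t=get_image("top")
cv2.imwrite("pics/e1.png",np.hstack([cv2.resize(s[137:217,250:330],(400,400),interpolation=cv2.INTER_CUBIC),cv2.resize(t[165:245,170:250],(400,400),interpolation=cv2.INTER_CUBIC)]))
```

```text
[ 0.58399473 -0.31532285  0.13765459] [2.79399998 1.4309546  0.00333116]
```

View pics/e1.png

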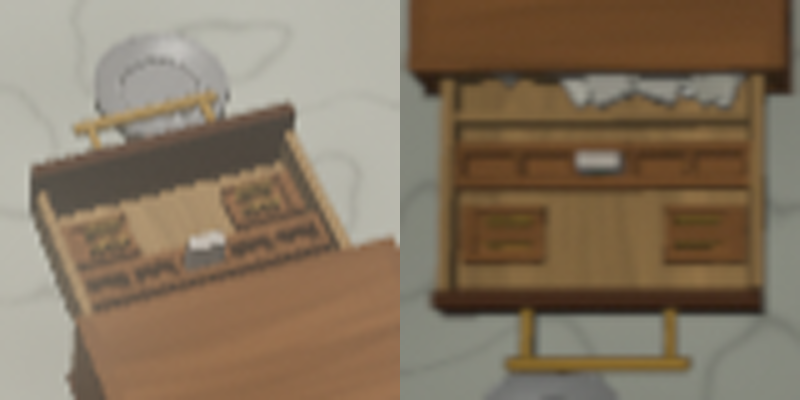

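The tile stands seated upright in the middle slot. Next is tile B.

apply_moves([
  {"x": -0.1,"y": 0,"z": -3,"yaw": 0,"hand": -0.4},
  {"x": -0.1,"y": 0,"z": -6,"yaw": 0,"hand": -0.4},
  {"x": -0.1,"y": 0,"z": -7.5,"yaw": 0,"hand": -0.4},
  {"x": -0.1,"y": 0,"z": -8,"yaw": 0,"hand": -0.4},
  {"x": -0.1,"y": 0,"z": -8,"yaw": 0,"hand": -0.4},
  {"x": -0.1,"y": 0,"z": -8,"yaw": 0,"hand": -1},
  {"x": -0.1,"y": 0,"z": -8,"yaw": 0,"hand": -1},
  {"x": -0.1,"y": 0,"z": -8,"yaw": 0,"hand": -1},
  {"x": -0.1,"y": 0,"z": -8,"yaw": 0,"hand": -1},
], newtons=6)

```text
clock: 19.85
position: [0.5821, -0.3154, 0.0561]
ee_rot: [2.796, 1.431, 0.001]
force: [-1.1, 1.2, 6.7]
width: 0.138
gripper_force: 6.0
```

apply_moves([
  {"x": 0,"y": 0,"z": 1,"yaw": 0,"hand": -1},
  {"x": 0,"y": 0,"z": 2,"yaw": 0,"hand": -1},
  {"x": 0,"y": 0,"z": 4,"yaw": 0,"hand": -1},
  {"x": 0,"y": 0,"z": 8,"yaw": 0,"hand": -1},
  {"x": 0,"y": 0,"z": 12,"yaw": 0,"hand": -1},
  {"x": 0,"y": 0,"z": 16,"yaw": 0,"hand": -1},
  {"x": 0,"y": 0,"z": 16,"yaw": 0,"hand": -1},
], newtons=15)

```text
clock: 20.72
position: [0.5839, -0.3161, 0.2209]
ee_rot: [2.791, 1.428, 0.008]
force: [0.1, -0.9, -0.4]
width: 0.122
gripper_force: 14.9
```

apply_moves([
  {"x": -3.65,"y": 44.2,"z": 0,"yaw": 36.8,"hand": -1},
  {"x": -3.65,"y": 44.2,"z": 0,"yaw": 36.8,"hand": -1},
  {"x": -3.65,"y": 44.2,"z": 0,"yaw": 36.8,"hand": -1},
  {"x": -3.65,"y": 44.2,"z": 0,"yaw": 36.8,"hand": -1},
  {"x": -3.65,"y": 44.2,"z": 0,"yaw": 36.8,"hand": -1},
  {"x": -3.65,"y": 44.2,"z": 0,"yaw": 36.8,"hand": -1},
  {"x": -3.65,"y": 44.2,"z": 0,"yaw": 36.8,"hand": -1},
  {"x": -3.65,"y": 44.2,"z": 0,"yaw": 36.8,"hand": -1},
  {"x": -3.65,"y": 44.2,"z": 0,"yaw": 36.8,"hand": -1},
  {"x": -3.65,"y": 44.2,"z": 0,"yaw": 36.8,"hand": -1},
])

```text
clock: 21.98
position: [0.5455, 0.1247, 0.2154]
ee_rot: [2.204, 2.238, -0.001]
force: [0.0, 0.6, 0.3]
width: 0.118
gripper_force: 14.9
```

apply_moves([
  {"x": 0,"y": 0,"z": -5,"yaw": 0,"hand": -1},
  {"x": 0,"y": 0,"z": -10,"yaw": 0,"hand": -1},
  {"x": 0,"y": 0,"z": -13,"yaw": 0,"hand": -1},
  {"x": 0,"y": 0,"z": -14.5,"yaw": 0,"hand": -1},
  {"x": 0,"y": 0,"z": -14.5,"yaw": 0,"hand": -1},
  {"x": 0,"y": 0,"z": -14.5,"yaw": 0,"hand": -1},
])

```text
clock: 22.72
position: [0.5462, 0.1267, 0.0718]
ee_rot: [2.202, 2.239, 0.003]
force: [0.0, -0.1, 0.2]
width: 0.116
gripper_force: 14.9
```

apply_moves([
  {"x": 0,"y": 0,"z": -0.8,"yaw": 0,"hand": -1},
  {"x": 0,"y": 0,"z": -1.5,"yaw": 0,"hand": -1},
  {"x": 0,"y": 0,"z": -2,"yaw": 0,"hand": -1},
  {"x": 0,"y": 0,"z": -2.3,"yaw": 0,"hand": -1},
  {"x": 0,"y": 0,"z": -2.6,"yaw": 0,"hand": -1},
  {"x": 0,"y": 0,"z": -2.6,"yaw": 0,"hand": -1},
])

```text
clock: 23.48
position: [0.5475, 0.1277, 0.0466]
ee_rot: [2.2, 2.239, 0.007]
force: [-0.2, -0.1, 20.3]
width: 0.119
gripper_force: 15.0
```

Run:
```python
from h import *
s=observe();print(s["position"],s["force"],s["ft_torque"])
```

```text
[0.54751964 0.12766583 0.0465764 ] [-0.2234215  -0.0923197  20.28774401] [-0.19529866  0.10718923  0.02908287]
```

apply_moves([
  {"x": 0,"y": 0,"z": 0.5,"yaw": 0,"hand": -1},
  {"x": 0,"y": 0,"z": 1.2,"yaw": 0,"hand": -1},
  {"x": 0,"y": 0,"z": 1.2,"yaw": 0,"hand": -1},
  {"x": 0,"y": 0,"z": 1.2,"yaw": 0,"hand": -1},
])

```text
clock: 23.98
position: [0.545, 0.1266, 0.0562]
ee_rot: [-2.202, -2.241, 0.001]
force: [-0.4, 0.3, -0.1]
width: 0.118
gripper_force: 15.0
```

Run:
```python
from h import *
s=observe();print(s["position"],s["force"],s["ft_torque"])
s=get_image("scene");t=get_image("top")
cv2.imwrite("pics/f1.png",cv2.resize(s[152:212,260:320],(600,600),interpolation=cv2.INTER_CUBIC))
```

```text
[0.54501103 0.12655932 0.05621626] [-0.41886416  0.32080153 -0.13410592] [ 0.01502036 -0.07697929 -0.00979315]
```

View pics/f1.png

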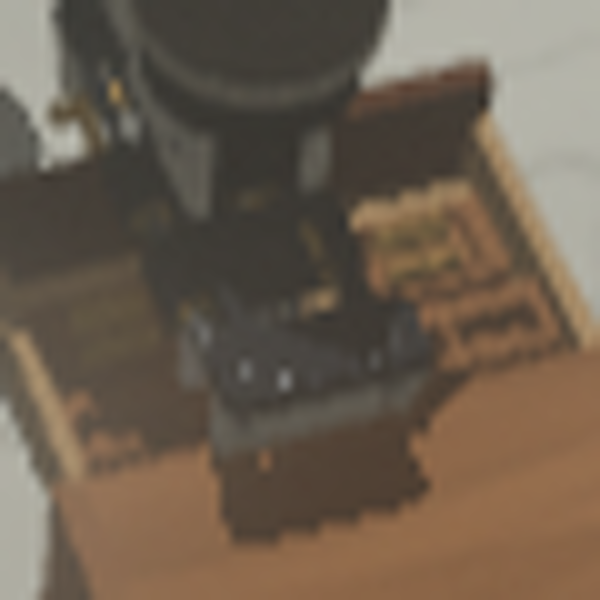

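apply_moves([
  {"x": 0.05,"y": 0.2,"z": 0,"yaw": 0,"hand": -1},
  {"x": 0.05,"y": 0.2,"z": -0.4,"yaw": 0,"hand": -1},
  {"x": 0.05,"y": 0.2,"z": -0.7,"yaw": 0,"hand": -1},
  {"x": 0.05,"y": 0.2,"z": -1,"yaw": 0,"hand": -1},
  {"x": 0.05,"y": 0.2,"z": -1,"yaw": 0,"hand": -1},
])

```text
clock: 24.7
position: [0.5462, 0.1286, 0.0469]
ee_rot: [2.201, 2.24, 0.001]
force: [-0.3, -1.2, 4.6]
width: 0.121
gripper_force: 15.0
```

Run:
```python
from h import *
s=observe();print(s["position"],s["force"],s["ft_torque"])
```

```text
[0.54624765 0.12861842 0.04685795] [-0.25080417 -1.24414303  4.5851099 ] [-0.18908249 -0.05854479  0.06862775]
```

apply_moves([
  {"x": 0,"y": 0,"z": -0.2,"yaw": 0,"hand": -1},
  {"x": 0,"y": 0,"z": -0.4,"yaw": 0,"hand": -1},
  {"x": 0,"y": 0,"z": -0.4,"yaw": 0,"hand": -1},
])

```text
clock: 25.08
position: [0.548, 0.129, 0.0447]
ee_rot: [2.2, 2.238, 0.006]
force: [-0.6, -1.9, 20.8]
width: 0.118
gripper_force: 15.0
```

Run:
```python
from h import *
s=observe();print(s["position"],s["force"],s["ft_torque"])
```

```text
[0.54803215 0.12900609 0.04467985] [-0.6497321  -1.87501869 20.80314581] [-0.55020691  0.17314137  0.00366984]
```

apply_moves([
  {"x": 0,"y": 0,"z": 2,"yaw": 0,"hand": -1},
  {"x": 0,"y": 0,"z": 6,"yaw": 0,"hand": -1},
  {"x": 0,"y": 0,"z": 10,"yaw": 0,"hand": -1},
  {"x": -4.6,"y": -13,"z": 10,"yaw": 0,"hand": -1},
  {"x": -4.6,"y": -13,"z": 10,"yaw": 0,"hand": -1},
  {"x": -4.6,"y": -13,"z": 10,"yaw": 0,"hand": -1},
  {"x": -4.6,"y": -13,"z": 4,"yaw": 0,"hand": -1},
  {"x": -4.6,"y": -13,"z": 0,"yaw": 0,"hand": -1},
  {"x": -4.6,"y": -13,"z": -0.8,"yaw": 0,"hand": -1},
  {"x": -4.6,"y": -13,"z": -0.8,"yaw": 0,"hand": -1},
])

```text
clock: 26.32
position: [0.5001, -0.0006, 0.0348]
ee_rot: [-2.201, -2.242, -0.0]
force: [-0.4, 0.7, -0.8]
width: 0.117
gripper_force: 15.0
```

apply_moves([
  {"x": 0,"y": 0,"z": -0.3,"yaw": 0,"hand": -1},
  {"x": 0,"y": 0,"z": -0.6,"yaw": 0,"hand": -1},
  {"x": 0,"y": 0,"z": -0.6,"yaw": 0,"hand": -1},
])

```text
clock: 26.7
position: [0.5, -0.0014, 0.0289]
ee_rot: [2.201, 2.24, 0.001]
force: [-0.6, 0.4, 0.7]
width: 0.117
gripper_force: 15.0
```

apply_moves([
  {"x": 0,"y": 0,"z": -0.2,"yaw": 0,"hand": -1},
  {"x": 0,"y": 0,"z": -0.4,"yaw": 0,"hand": -1},
  {"x": 0,"y": 0,"z": -0.6,"yaw": 0,"hand": -1},
  {"x": 0,"y": 0,"z": -0.6,"yaw": 0,"hand": -1},
])

```text
clock: 27.2
position: [0.4995, -0.0013, 0.0223]
ee_rot: [-2.202, -2.241, 0.0]
force: [-1.3, 0.1, 0.4]
width: 0.12
gripper_force: 15.0
```

apply_moves([
  {"x": 0,"y": 0,"z": -0.2,"yaw": 0,"hand": -1},
  {"x": 0,"y": 0,"z": -0.3,"yaw": 0,"hand": -1},
  {"x": 0,"y": 0,"z": -0.3,"yaw": 0,"hand": -1},
])

```text
clock: 27.58
position: [0.4996, -0.0013, 0.0194]
ee_rot: [-2.202, -2.241, 0.0]
force: [0.7, 0.3, -0.6]
width: 0.113
gripper_force: 15.0
```

apply_moves([
  {"x": 0,"y": 0,"z": -0.2,"yaw": 0,"hand": -1},
  {"x": 0,"y": 0,"z": -0.3,"yaw": 0,"hand": -1},
  {"x": 0,"y": 0,"z": -0.3,"yaw": 0,"hand": -1},
])

```text
clock: 27.95
position: [0.4997, -0.0013, 0.0164]
ee_rot: [-2.202, -2.241, 0.0]
force: [-0.4, 0.3, -0.2]
width: 0.119
gripper_force: 15.0
```

apply_moves([
  {"x": 0,"y": 0,"z": -0.2,"yaw": 0,"hand": -1},
  {"x": 0,"y": 0,"z": -0.3,"yaw": 0,"hand": -1},
  {"x": 0,"y": 0,"z": -0.3,"yaw": 0,"hand": -1},
])

```text
clock: 28.32
position: [0.4996, -0.0013, 0.0134]
ee_rot: [-2.202, -2.241, 0.0]
force: [-0.0, 0.0, 0.3]
width: 0.118
gripper_force: 15.0
```

apply_moves([
  {"x": 0,"y": 0,"z": -0.2,"yaw": 0,"hand": -1},
  {"x": 0,"y": 0,"z": -0.2,"yaw": 0,"hand": -1},
  {"x": 0,"y": 0,"z": -0.2,"yaw": 0,"hand": -1},
])

```text
clock: 28.7
position: [0.4998, -0.0014, 0.0122]
ee_rot: [2.201, 2.24, 0.0]
force: [-3.1, -0.0, 12.0]
width: 0.122
gripper_force: 15.0
```

apply_moves([
  {"x": 0,"y": 0,"z": 0.1,"yaw": 0,"hand": -0.6},
  {"x": 0,"y": 0,"z": 0.1,"yaw": 0,"hand": -0.6},
  {"x": 0,"y": 0,"z": 0.1,"yaw": 0,"hand": -0.5},
  {"x": 0,"y": 0,"z": 3,"yaw": 0,"hand": -0.4},
  {"x": 0,"y": 0,"z": 7,"yaw": 0,"hand": -0.4},
  {"x": 0,"y": 0,"z": 13,"yaw": 0,"hand": -0.4},
  {"x": 0,"y": 0,"z": 19,"yaw": 0,"hand": -0.4},
  {"x": -12,"y": 0,"z": 19,"yaw": 0,"hand": -0.4},
  {"x": -12,"y": 0,"z": 19,"yaw": 0,"hand": -0.4},
  {"x": -12,"y": 0,"z": 19,"yaw": 0,"hand": -0.4},
])

```text
clock: 29.95
position: [0.3753, -0.002, 0.2011]
ee_rot: [2.202, 2.241, -0.006]
force: [1.0, -0.8, 0.2]
width: 0.297
gripper_force: 0.0
```

Run:
```python
from h import *
s=get_image("scene");t=get_image("top");cv2.imwrite("pics/scene2.png",s);cv2.imwrite("pics/top2.png",t)
print(proj("scene",[.5,-.0013,.02]),proj("top",[.5,-.0013,.02]))
u,v=proj("scene",[.5,-.0013,.02])[0].astype(int);a,b=proj("top",[.5,-.0013,.02])[0].astype(int);print(u,v,a,b)
x=np.hstack([cv2.resize(s[v-15:v+15,u-15:u+15],(300,300),interpolation=cv2.INTER_CUBIC),cv2.resize(t[b-15:b+15,a-15:a+15],(300,300),interpolation=cv2.INTER_CUBIC)])
y=np.hstack([cv2.resize(s[157:207,260:320],(400,300),interpolation=cv2.INTER_CUBIC),cv2.resize(t[185:220,175:245],(400,200),interpolation=cv2.INTER_CUBIC)[:0]  if 0 else cv2.copyMakeBorder(cv2.resize(t[185:220,175:245],(400,200),interpolation=cv2.INTER_CUBIC),0,100,0,0,0)])
x=cv2.copyMakeBorder(x,0,0,0,200,0)
cv2.imwrite("pics/g1.png",np.vstack([x,y]))
```

```text
[[245.06326513 190.22271044]] [[260.47150175 212.70685311]]
245 190 260 212
```

View pics/g1.png

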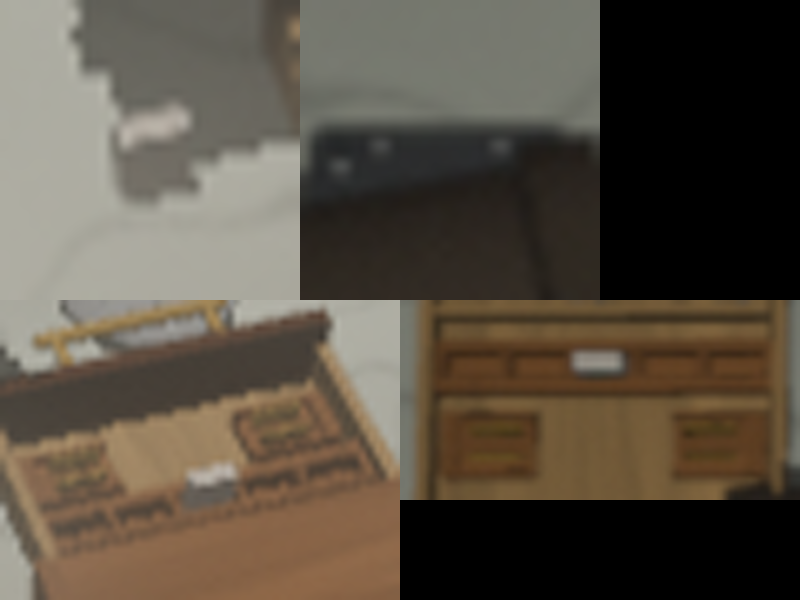

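Run:
```python
from h import *
np.set_printoptions(precision=2,suppress=True)
print(observe()["position"])
im=cv2.imread("pics/scene2.png");h=cv2.cvtColor(im,cv2.COLOR_BGR2HSV).astype(float)
def cen(u0,v0,r,thr):
    w=np.clip(h[v0-r:v0+r+1,u0-r:u0+r+1,2]-thr,0,None)*(h[v0-r:v0+r+1,u0-r:u0+r+1,1]<60)
    ys,xs=np.mgrid[v0-r:v0+r+1,u0-r:u0+r+1];return np.array([(xs*w).sum(),(ys*w).sum()])/w.sum()
print(im[184:191,240:251].mean(2)); 
a=cen(245,187,4,130);b=cen(291,182,5,130);print(a,b)
print("marble tile",atz("scene",a,.04)*1000,"seated",atz("scene",b,.054)*1000)
print(proj("scene",[[.4998,-.0013,.04],[.546,.1645,.054]]))
```

```text
[ 0.38 -0.    0.2 ]
[[169.67 107.   101.33 103.   102.67 101.67 101.67 101.   101.33 101.
  101.  ]
 [169.33 143.   106.   102.67 103.   105.67 119.33 132.67 111.67 102.
  102.  ]
 [169.   168.   124.33 134.67 143.67 146.   154.67 164.33 155.67 106.67
  102.67]
 [169.   154.33 157.   166.67 173.33 176.33 174.33 162.   158.   106.67
  103.33]
 [169.   127.33 176.67 164.   153.   156.67 153.   130.67 109.   104.33
  104.67]
 [169.33 119.67 157.   132.   110.33 105.67 106.   105.33 104.67 105.33
  105.  ]
 [169.   121.33 109.33 108.   107.67 106.67 106.67 106.33 106.33 105.67
  105.33]]
[244.36 187.13] [291.23 185.43]
marble tile [499.09  -3.55  40.  ] seated [549.86 163.36  54.  ]
[[244.99 187.14]
 [291.17 184.55]]
```

apply_moves([
  {"x": 12,"y": 0,"z": 0,"yaw": 0,"hand": -0.4},
  {"x": 12,"y": 0,"z": 0,"yaw": 0,"hand": -0.4},
  {"x": 12,"y": 0,"z": 0,"yaw": 0,"hand": -0.4},
  {"x": 12,"y": 0,"z": -6,"yaw": 0,"hand": -0.4},
  {"x": 12,"y": 0,"z": -12,"yaw": 0,"hand": -0.4},
  {"x": 12,"y": 0,"z": -16,"yaw": 0,"hand": -0.4},
  {"x": 12,"y": 0,"z": -18,"yaw": 0,"hand": -0.4},
  {"x": 12,"y": 0,"z": -18,"yaw": 0,"hand": -0.4},
  {"x": 12,"y": 0,"z": -18,"yaw": 0,"hand": -1},
  {"x": 12,"y": 0,"z": -18,"yaw": 0,"hand": -1},
])

```text
clock: 31.3
position: [0.5006, -0.0012, 0.0225]
ee_rot: [2.201, 2.24, 0.002]
force: [0.1, -0.1, 1.0]
width: 0.129
gripper_force: 0.0
```

apply_moves([
  {"x": 0,"y": 0,"z": 0,"yaw": 0,"hand": -1},
  {"x": 0,"y": 0,"z": 0,"yaw": 0,"hand": -1},
])

```text
clock: 31.55
position: [0.5004, -0.0013, 0.0224]
ee_rot: [2.201, 2.24, 0.002]
force: [-0.4, -0.7, 6.8]
width: 0.12
gripper_force: 15.0
```

apply_moves([
  {"x": 0,"y": 0,"z": 4,"yaw": 0,"hand": -1},
  {"x": 0,"y": 0,"z": 10,"yaw": 0,"hand": -1},
  {"x": 4.65,"y": 12.9,"z": 10,"yaw": 0,"hand": -1},
  {"x": 4.65,"y": 12.9,"z": 10,"yaw": 0,"hand": -1},
  {"x": 4.65,"y": 12.9,"z": 10,"yaw": 0,"hand": -1},
  {"x": 4.65,"y": 12.9,"z": 7,"yaw": 0,"hand": -1},
  {"x": 4.65,"y": 12.9,"z": 4,"yaw": 0,"hand": -1},
  {"x": 4.65,"y": 12.9,"z": 3.6,"yaw": 0,"hand": -1},
  {"x": 4.65,"y": 12.9,"z": 3.6,"yaw": 0,"hand": -1},
])

```text
clock: 32.67
position: [0.5463, 0.1274, 0.058]
ee_rot: [2.202, 2.241, -0.0]
force: [-0.4, -0.1, 0.5]
width: 0.12
gripper_force: 15.0
```

apply_moves([
  {"x": 0,"y": 0,"z": -0.2,"yaw": 0,"hand": -1},
  {"x": 0,"y": 0,"z": -0.4,"yaw": 0,"hand": -1},
  {"x": 0,"y": 0,"z": -0.6,"yaw": 0,"hand": -1},
  {"x": 0,"y": 0,"z": -0.6,"yaw": 0,"hand": -1},
])

```text
clock: 33.17
position: [0.5482, 0.128, 0.0538]
ee_rot: [2.2, 2.239, 0.006]
force: [-0.6, -2.2, 16.5]
width: 0.118
gripper_force: 15.0
```

Run:
```python
from h import *
s=observe();print(s["position"],s["force"],s["ft_torque"])
```

```text
[0.54824352 0.12803751 0.05376928] [-0.58456084 -2.2177407  16.49410749] [-0.45675551  0.17701378 -0.04293351]
```

apply_moves([
  {"x": 0,"y": 0,"z": 0.5,"yaw": 0,"hand": -1},
  {"x": 0,"y": 0.3,"z": 0.5,"yaw": 0,"hand": -1},
  {"x": 0,"y": 0.3,"z": 0.3,"yaw": 0,"hand": -1},
  {"x": 0,"y": 0.3,"z": 0,"yaw": 0,"hand": -1},
  {"x": 0,"y": 0.3,"z": 0,"yaw": 0,"hand": -1},
])

```text
clock: 33.8
position: [0.5476, 0.1312, 0.0527]
ee_rot: [2.201, 2.24, 0.004]
force: [-0.3, -1.2, 13.8]
width: 0.117
gripper_force: 15.0
```

Run:
```python
from h import *
s=observe();print(s["position"],s["force"],s["ft_torque"])
```

```text
[0.54763286 0.13117032 0.05265961] [-0.27217099 -1.24137112 13.7935321 ] [-0.26553452  0.04915842  0.04073472]
```

apply_moves([
  {"x": 0,"y": 0,"z": 0.4,"yaw": 0,"hand": -1},
  {"x": 0.15,"y": -0.1,"z": 0.4,"yaw": 0,"hand": -1},
  {"x": 0.15,"y": -0.1,"z": 0.2,"yaw": 0,"hand": -1},
  {"x": 0.15,"y": -0.1,"z": 0,"yaw": 0,"hand": -1},
  {"x": 0.15,"y": -0.1,"z": 0,"yaw": 0,"hand": -1},
])

```text
clock: 34.42
position: [0.549, 0.1296, 0.0525]
ee_rot: [2.201, 2.239, 0.003]
force: [-0.5, -1.9, 13.5]
width: 0.118
gripper_force: 15.0
```

Run:
```python
from h import *
s=observe();print(s["position"],s["force"],s["ft_torque"])
```

```text
[0.5489689  0.12961914 0.05253082] [-0.46157946 -1.9228725  13.46384686] [-0.5236527   0.05249964  0.00582005]
```

apply_moves([
  {"x": 0,"y": 0,"z": 0.4,"yaw": 0,"hand": -1},
  {"x": -0.1,"y": -0.5,"z": 0.4,"yaw": 0,"hand": -1},
  {"x": -0.1,"y": -0.5,"z": 0.2,"yaw": 0,"hand": -1},
  {"x": -0.1,"y": -0.5,"z": 0,"yaw": 0,"hand": -1},
  {"x": -0.1,"y": -0.5,"z": 0,"yaw": 0,"hand": -1},
])

```text
clock: 35.05
position: [0.5479, 0.1242, 0.0525]
ee_rot: [2.201, 2.239, 0.002]
force: [-0.8, -3.3, 13.1]
width: 0.119
gripper_force: 15.0
```

Run:
```python
from h import *
s=observe();print(s["position"],s["force"],s["ft_torque"])
```

```text
[0.5478866  0.12416902 0.05246222] [-0.82739155 -3.31835202 13.09480954] [-0.74012981  0.05594187  0.02141481]
```

apply_moves([
  {"x": 0,"y": 0,"z": 0.4,"yaw": 0,"hand": -1},
  {"x": -0.2,"y": -0.05,"z": 0.4,"yaw": 0,"hand": -1},
  {"x": -0.2,"y": -0.05,"z": 0.2,"yaw": 0,"hand": -1},
  {"x": -0.2,"y": -0.05,"z": 0,"yaw": 0,"hand": -1},
  {"x": -0.2,"y": -0.05,"z": 0,"yaw": 0,"hand": -1},
])

```text
clock: 35.67
position: [0.5458, 0.1242, 0.0524]
ee_rot: [2.201, 2.24, 0.002]
force: [-1.2, -1.3, 11.4]
width: 0.118
gripper_force: 15.0
```

Run:
```python
from h import *
s=observe();print(s["position"],s["force"],s["ft_torque"])
```

```text
[0.54578994 0.12422334 0.05240351] [-1.18927125 -1.29697293 11.41631483] [-0.41879665  0.04703975  0.01926156]
```

apply_moves([
  {"x": 0,"y": 0,"z": 0.3,"yaw": 0,"hand": -1},
  {"x": -0.15,"y": 0,"z": 0.3,"yaw": 0,"hand": -1},
  {"x": -0.15,"y": 0,"z": 0,"yaw": 0,"hand": -1},
  {"x": -0.15,"y": 0,"z": 0,"yaw": 0,"hand": -1},
])

```text
clock: 36.17
position: [0.5438, 0.1244, 0.052]
ee_rot: [2.201, 2.24, 0.002]
force: [-0.5, -0.8, 9.2]
width: 0.118
gripper_force: 15.0
```

apply_moves([
  {"x": 0,"y": 0,"z": 0.3,"yaw": 0,"hand": -1},
  {"x": -0.15,"y": 0,"z": 0.3,"yaw": 0,"hand": -1},
  {"x": -0.15,"y": 0,"z": 0,"yaw": 0,"hand": -1},
  {"x": -0.15,"y": 0,"z": 0,"yaw": 0,"hand": -1},
])

```text
clock: 36.67
position: [0.5419, 0.1243, 0.0517]
ee_rot: [2.201, 2.241, 0.001]
force: [-0.8, -0.1, 8.1]
width: 0.118
gripper_force: 15.0
```

apply_moves([
  {"x": 0,"y": 0,"z": 0.3,"yaw": 0,"hand": -1},
  {"x": 0,"y": 0.3,"z": 0.3,"yaw": 0,"hand": -1},
  {"x": 0,"y": 0.3,"z": 0,"yaw": 0,"hand": -1},
  {"x": 0,"y": 0.3,"z": 0,"yaw": 0,"hand": -1},
])

```text
clock: 37.17
position: [0.542, 0.1277, 0.0517]
ee_rot: [2.201, 2.241, 0.001]
force: [-1.8, 0.2, 7.0]
width: 0.115
gripper_force: 15.0
```

apply_moves([
  {"x": 0,"y": 0,"z": 0.3,"yaw": 0,"hand": -1},
  {"x": 0.15,"y": 0,"z": 0.3,"yaw": 0,"hand": -1},
  {"x": 0.15,"y": 0,"z": 0,"yaw": 0,"hand": -1},
  {"x": 0.15,"y": 0,"z": 0,"yaw": 0,"hand": -1},
])

```text
clock: 37.67
position: [0.5437, 0.1272, 0.0518]
ee_rot: [2.202, 2.24, 0.001]
force: [0.7, -1.5, 6.6]
width: 0.112
gripper_force: 15.0
```

apply_moves([
  {"x": 0,"y": 0,"z": 0.3,"yaw": 0,"hand": -1},
  {"x": 0.15,"y": 0,"z": 0.3,"yaw": 0,"hand": -1},
  {"x": 0.15,"y": 0,"z": 0,"yaw": 0,"hand": -1},
  {"x": 0.15,"y": 0,"z": 0,"yaw": 0,"hand": -1},
])

```text
clock: 38.17
position: [0.5451, 0.1272, 0.0516]
ee_rot: [2.202, 2.24, 0.001]
force: [0.1, -0.6, 4.2]
width: 0.123
gripper_force: 15.0
```

apply_moves([
  {"x": 0,"y": 0,"z": 0.3,"yaw": 0,"hand": -1},
  {"x": 0,"y": -0.6,"z": 0.3,"yaw": 0,"hand": -1},
  {"x": 0,"y": -0.6,"z": 0,"yaw": 0,"hand": -1},
  {"x": 0,"y": -0.6,"z": 0,"yaw": 0,"hand": -1},
])

```text
clock: 38.67
position: [0.5449, 0.1203, 0.0515]
ee_rot: [2.202, 2.239, -0.001]
force: [0.8, -3.0, 4.7]
width: 0.121
gripper_force: 15.0
```

apply_moves([
  {"x": 0,"y": 0,"z": 0.5,"yaw": 0,"hand": -1},
  {"x": 0,"y": 0.7,"z": 0.5,"yaw": 0,"hand": -1},
  {"x": 0,"y": 0.7,"z": 0,"yaw": 0,"hand": -1},
  {"x": 0,"y": 0.7,"z": -0.2,"yaw": 0,"hand": -1},
  {"x": 0,"y": 0.7,"z": -0.2,"yaw": 0,"hand": -1},
])

```text
clock: 39.3
position: [0.5463, 0.1294, 0.0508]
ee_rot: [2.2, 2.24, 0.005]
force: [-0.8, 0.1, 14.8]
width: 0.121
gripper_force: 15.0
```

Run:
```python
from h import *
s=observe();print(s["position"],s["force"],s["ft_torque"])
```

```text
[0.54626883 0.12940886 0.0508172 ] [-0.8271043   0.12128641 14.801325  ] [ 0.08120441  0.01343037 -0.0032347 ]
```

apply_moves([
  {"x": 0,"y": 0,"z": 0.6,"yaw": 0,"hand": -1},
  {"x": 0.27,"y": -0.15,"z": 0.6,"yaw": 0,"hand": -1},
  {"x": 0.27,"y": -0.15,"z": 0.6,"yaw": 0,"hand": -1},
  {"x": 0.27,"y": -0.15,"z": 0.3,"yaw": 0,"hand": -1},
  {"x": 0.27,"y": -0.15,"z": 0,"yaw": 0,"hand": -1},
  {"x": 0.27,"y": -0.15,"z": 0,"yaw": 0,"hand": -1},
])

```text
clock: 40.05
position: [0.5485, 0.1269, 0.0503]
ee_rot: [2.201, 2.24, 0.003]
force: [-0.4, -1.2, 10.2]
width: 0.117
gripper_force: 15.0
```

Run:
```python
from h import *
s=observe();print(s["position"],s["force"],s["ft_torque"])
```

```text
[0.54847204 0.12685538 0.05028872] [-0.37632413 -1.24692841 10.18161641] [-0.25915448 -0.05554698 -0.02816888]
```

Run:
```python
from h import *
g=lambda f:cv2.cvtColor(cv2.imread(f),cv2.COLOR_BGR2GRAY).astype(np.float32)
def sh(a,b,r):
    x0,y0,x1,y1=r
    T=a[y0:y1,x0:x1];S=b[y0-3:y1+3,x0-3:x1+3]
    f=8;T=cv2.resize(T,None,fx=f,fy=f,interpolation=cv2.INTER_CUBIC);S=cv2.resize(S,None,fx=f,fy=f,interpolation=cv2.INTER_CUBIC)
    m=cv2.matchTemplate(S,T,cv2.TM_CCOEFF_NORMED);_,v,_,l=cv2.minMaxLoc(m);return (l[0]-3*f)/f,(l[1]-3*f)/f,round(v,3)
a,b=g("pics/top1.png"),g("pics/top2.png")
print("top front panel L",sh(a,b,(178,208,200,230)),"rail L",sh(a,b,(180,190,203,203)),"housing",sh(a,b,(172,172,240,184)))
a,b=g("pics/scene1.png"),g("pics/scene2.png")
print("scene handle",sh(a,b,(262,155,295,172)),"rail right",sh(a,b,(296,172,318,190)))
cv2.imwrite("pics/scene3.png",get_image("scene"));c=g("pics/scene3.png");t=get_image("top");cv2.imwrite("pics/top3.png",t);d=g("pics/top3.png")
print("now scene panel right",sh(b,c,(300,160,322,185)),"top panel left",sh(g("pics/top2.png"),d,(178,208,195,236)))
```

```text
top front panel L (0.0, -1.625, 0.979) rail L (0.0, -1.875, 0.983) housing (0.125, -0.125, 0.94)
scene handle (0.625, 1.0, 0.981) rail right (0.625, 1.125, 0.968)
now scene panel right (1.125, 2.375, 0.985) top panel left (0.0, -3.0, 0.912)
```

The box has been nudged inward: the release pushed the partition, and my probing then pushed it further. I'll lift clear and measure its shift.

apply_moves([
  {"x": 0,"y": 0,"z": 3,"yaw": 0,"hand": -1},
  {"x": 0,"y": 0,"z": 9,"yaw": 0,"hand": -1},
  {"x": 0,"y": 0,"z": 14,"yaw": 0,"hand": -1},
  {"x": 0,"y": -24,"z": 14,"yaw": 0,"hand": -1},
  {"x": 0,"y": -24,"z": 14,"yaw": 0,"hand": -1},
  {"x": 0,"y": -24,"z": 14,"yaw": 0,"hand": -1},
  {"x": 0,"y": -24,"z": 14,"yaw": 0,"hand": -1},
  {"x": 0,"y": -24,"z": 14,"yaw": 0,"hand": -1},
  {"x": 0,"y": -24,"z": 14,"yaw": 0,"hand": -1},
])

```text
clock: 41.28
position: [0.5472, -0.1127, 0.1891]
ee_rot: [-2.201, -2.24, -0.0]
force: [-0.2, 0.8, -0.8]
width: 0.115
gripper_force: 15.0
```

```bash
cat >> h.py <<'E'
g=lambda f:cv2.cvtColor(cv2.imread(f) if isinstance(f,str) else f,cv2.COLOR_BGR2GRAY).astype(np.float32)
def sh(a,b,r,m=9,f=8):
    x0,y0,x1,y1=r
    T=cv2.resize(a[y0:y1,x0:x1],None,fx=f,fy=f,interpolation=cv2.INTER_CUBIC);S=cv2.resize(b[y0-m:y1+m,x0-m:x1+m],None,fx=f,fy=f,interpolation=cv2.INTER_CUBIC)
    _,v,_,l=cv2.minMaxLoc(cv2.matchTemplate(S,T,cv2.TM_CCOEFF_NORMED));return (l[0]-m*f)/f,(l[1]-m*f)/f,round(v,3)
REG={"top":[(178,208,242,230),(180,202,240,220)],"scene":[(258,155,300,175),(252,160,320,186)]}
def boxshift(tag):
    "x shift (m) of the box since top1/scene1, from each region"
    for n in("top","scene"):
        im=get_image(n);cv2.imwrite(f"pics/{n}{tag}.png",im)
        for r in REG[n]:
            u,v,s=sh(g(f"pics/{n}1.png"),g(im),r)
            P=atz(n,((r[0]+r[2])/2,(r[1]+r[3])/2),.05);Q=atz(n,((r[0]+r[2])/2+u,(r[1]+r[3])/2+v),.05)
            print(n,r,(u,v,s),"shift mm",np.round((Q-P)*1000,1)[:2])
E
python3 - <<'E'
from h import *
print(observe()["position"]);boxshift("4")
E
```

```text
[ 0.54722093 -0.11266331  0.18914074]
top (178, 208, 242, 230) (-0.125, -5.5, 0.917) shift mm [17.9  1. ]
top (180, 202, 240, 220) (0.125, -5.375, 0.938) shift mm [17.6  0.2]
scene (258, 155, 300, 175) (1.625, 3.625, 0.946) shift mm [18.6  0.3]
scene (252, 160, 320, 186) (2.0, 3.5, 0.873) shift mm [17.9  1.8]
```

apply_moves([
  {"x": 1.75,"y": 24,"z": 0,"yaw": 0,"hand": -1},
  {"x": 1.75,"y": 24,"z": 0,"yaw": 0,"hand": -1},
  {"x": 1.75,"y": 24,"z": 0,"yaw": 0,"hand": -1},
  {"x": 1.75,"y": 24,"z": 0,"yaw": 0,"hand": -1},
  {"x": 1.75,"y": 24,"z": 0,"yaw": 0,"hand": -1},
  {"x": 1.75,"y": 24,"z": -6,"yaw": 0,"hand": -1},
  {"x": 1.75,"y": 24,"z": -11,"yaw": 0,"hand": -1},
  {"x": 1.75,"y": 24,"z": -13.3,"yaw": 0,"hand": -1},
  {"x": 1.75,"y": 24,"z": -13.3,"yaw": 0,"hand": -1},
])

```text
clock: 42.5
position: [0.5632, 0.1264, 0.0548]
ee_rot: [-2.199, -2.241, 0.005]
force: [0.7, 0.4, 0.2]
width: 0.123
gripper_force: 15.0
```

apply_moves([
  {"x": 0,"y": 0,"z": -0.4,"yaw": 0,"hand": -1},
  {"x": 0,"y": 0,"z": -0.8,"yaw": 0,"hand": -1},
  {"x": 0,"y": 0,"z": -0.8,"yaw": 0,"hand": -1},
])

```text
clock: 42.88
position: [0.5652, 0.1267, 0.049]
ee_rot: [2.201, 2.24, 0.001]
force: [-0.9, 0.5, -0.4]
width: 0.125
gripper_force: 15.0
```

apply_moves([
  {"x": 0,"y": 0,"z": -0.4,"yaw": 0,"hand": -1},
  {"x": 0,"y": 0,"z": -0.8,"yaw": 0,"hand": -1},
  {"x": 0,"y": 0,"z": -1.1,"yaw": 0,"hand": -1},
  {"x": 0,"y": 0,"z": -1.1,"yaw": 0,"hand": -1},
])

```text
clock: 43.38
position: [0.5647, 0.1266, 0.0371]
ee_rot: [-2.201, -2.241, 0.001]
force: [-0.2, -0.2, -0.6]
width: 0.117
gripper_force: 15.0
```

apply_moves([
  {"x": 0,"y": 0,"z": 0,"yaw": 0,"hand": -0.7},
  {"x": 0,"y": 0,"z": 0,"yaw": 0,"hand": -0.7},
  {"x": 0,"y": 0,"z": 0.5,"yaw": 0,"hand": -0.7},
  {"x": 0,"y": 0,"z": 1.5,"yaw": 0,"hand": -0.7},
  {"x": 0,"y": 0,"z": 3,"yaw": 0,"hand": -0.7},
  {"x": 0,"y": 0,"z": 3.5,"yaw": 0,"hand": -1},
  {"x": 0,"y": 0,"z": 3.5,"yaw": 0,"hand": -1},
  {"x": 0,"y": 0,"z": 2.5,"yaw": 0,"hand": -1},
  {"x": 0,"y": 0,"z": 1.8,"yaw": 0,"hand": -1},
  {"x": 0,"y": 0,"z": 1.8,"yaw": 0,"hand": -1},
])

```text
clock: 44.62
position: [0.5648, 0.1267, 0.0546]
ee_rot: [-2.201, -2.241, 0.001]
force: [-0.1, 0.5, -0.0]
width: 0.004
gripper_force: 0.0
```

apply_moves([
  {"x": 0,"y": 0,"z": 6,"yaw": 0,"hand": -1},
  {"x": 0,"y": 0,"z": 12,"yaw": 0,"hand": -1},
  {"x": 0,"y": 0,"z": 16.5,"yaw": 0,"hand": -0.4},
  {"x": 6.3,"y": -37.9,"z": 16.5,"yaw": -36.8,"hand": -0.4},
  {"x": 6.3,"y": -37.9,"z": 16.5,"yaw": -36.8,"hand": -0.4},
  {"x": 6.3,"y": -37.9,"z": 16.5,"yaw": -36.8,"hand": -0.4},
  {"x": 6.3,"y": -37.9,"z": 16.5,"yaw": -36.8,"hand": -0.4},
  {"x": 6.3,"y": -37.9,"z": 16.5,"yaw": -36.8,"hand": -0.4},
  {"x": 6.3,"y": -37.9,"z": 16.5,"yaw": -36.8,"hand": -0.4},
  {"x": 6.3,"y": -37.9,"z": 16.5,"yaw": -36.8,"hand": -0.4},
])

```text
clock: 45.88
position: [0.6265, -0.2591, 0.2186]
ee_rot: [2.801, 1.42, -0.006]
force: [0.2, 0.7, -0.8]
width: 0.3
gripper_force: 0.0
```

apply_moves([
  {"x": 0,"y": 0,"z": -6,"yaw": 0,"hand": -0.4},
  {"x": 0,"y": 0,"z": -9,"yaw": 0,"hand": -0.4},
  {"x": 0,"y": 0,"z": -9,"yaw": 0,"hand": -0.4},
  {"x": 0,"y": 0,"z": -9,"yaw": 0,"hand": -0.4},
])

```text
clock: 46.38
position: [0.6288, -0.2519, 0.1317]
ee_rot: [2.795, 1.432, 0.002]
force: [-0.1, 0.2, 1.2]
width: 0.3
gripper_force: 0.0
```

Run:
```python
from h import *
s=observe();print(s["position"],s["ee_rot"]);boxshift("5")
```

```text
[ 0.6288046  -0.25188848  0.13165758] [2.79540831e+00 1.43183678e+00 1.95242825e-03]
top (178, 208, 242, 230) (-0.125, -5.5, 0.918) shift mm [17.9  1. ]
top (180, 202, 240, 220) (0.125, -5.375, 0.938) shift mm [17.6  0.2]
scene (258, 155, 300, 175) (1.625, 3.625, 0.944) shift mm [18.6  0.3]
scene (252, 160, 320, 186) (2.0, 3.5, 0.869) shift mm [17.9  1.8]
```

Box unchanged. Now I'll grip tile A.

apply_moves([
  {"x": -0.05,"y": 0,"z": -3,"yaw": 0,"hand": -0.4},
  {"x": -0.05,"y": 0,"z": -6,"yaw": 0,"hand": -0.4},
  {"x": -0.05,"y": 0,"z": -7,"yaw": 0,"hand": -0.4},
  {"x": -0.05,"y": 0,"z": -7.5,"yaw": 0,"hand": -0.4},
  {"x": -0.05,"y": 0,"z": -7.5,"yaw": 0,"hand": -0.4},
  {"x": -0.05,"y": 0,"z": -7.5,"yaw": 0,"hand": -1},
  {"x": -0.05,"y": 0,"z": -7.5,"yaw": 0,"hand": -1},
  {"x": -0.05,"y": 0,"z": -7.5,"yaw": 0,"hand": -1},
  {"x": -0.05,"y": 0,"z": -7.5,"yaw": 0,"hand": -1},
], newtons=6)

```text
clock: 47.6
position: [0.6277, -0.2523, 0.0561]
ee_rot: [2.796, 1.431, 0.001]
force: [-0.9, 0.7, 5.0]
width: 0.14
gripper_force: 6.0
```

apply_moves([
  {"x": 0,"y": 0,"z": 1,"yaw": 0,"hand": -1},
  {"x": 0,"y": 0,"z": 2,"yaw": 0,"hand": -1},
  {"x": 0,"y": 0,"z": 4,"yaw": 0,"hand": -1},
  {"x": 0,"y": 0,"z": 8,"yaw": 0,"hand": -1},
  {"x": 0,"y": 0,"z": 12,"yaw": 0,"hand": -1},
  {"x": 0,"y": 0,"z": 16,"yaw": 0,"hand": -1},
  {"x": 0,"y": 0,"z": 16,"yaw": 0,"hand": -1},
], newtons=15)

```text
clock: 48.48
position: [0.6297, -0.2528, 0.221]
ee_rot: [2.791, 1.429, 0.009]
force: [0.3, -0.5, -0.6]
width: 0.123
gripper_force: 14.9
```

apply_moves([
  {"x": -6.4,"y": 45.5,"z": 0,"yaw": 36.8,"hand": -1},
  {"x": -6.4,"y": 45.5,"z": 0,"yaw": 36.8,"hand": -1},
  {"x": -6.4,"y": 45.5,"z": 0,"yaw": 36.8,"hand": -1},
  {"x": -6.4,"y": 45.5,"z": 0,"yaw": 36.8,"hand": -1},
  {"x": -6.4,"y": 45.5,"z": 0,"yaw": 36.8,"hand": -1},
  {"x": -6.4,"y": 45.5,"z": 0,"yaw": 36.8,"hand": -1},
  {"x": -6.4,"y": 45.5,"z": 0,"yaw": 36.8,"hand": -1},
  {"x": -6.4,"y": 45.5,"z": 0,"yaw": 36.8,"hand": -1},
  {"x": -6.4,"y": 45.5,"z": 0,"yaw": 36.8,"hand": -1},
  {"x": -6.4,"y": 45.5,"z": 0,"yaw": 36.8,"hand": -1},
])

```text
clock: 49.72
position: [0.5638, 0.201, 0.2154]
ee_rot: [2.203, 2.239, -0.001]
force: [-0.9, -0.7, 0.3]
width: 0.121
gripper_force: 15.0
```

apply_moves([
  {"x": 0,"y": 0,"z": -5,"yaw": 0,"hand": -1},
  {"x": 0,"y": 0,"z": -10,"yaw": 0,"hand": -1},
  {"x": 0,"y": 0,"z": -13,"yaw": 0,"hand": -1},
  {"x": 0,"y": 0,"z": -15.5,"yaw": 0,"hand": -1},
  {"x": 0,"y": 0,"z": -15.5,"yaw": 0,"hand": -1},
  {"x": 0,"y": 0,"z": -15.5,"yaw": 0,"hand": -1},
])

```text
clock: 50.48
position: [0.5643, 0.202, 0.0615]
ee_rot: [2.203, 2.239, 0.001]
force: [1.0, 0.7, 0.2]
width: 0.119
gripper_force: 15.0
```

apply_moves([
  {"x": -0.05,"y": 0.05,"z": -0.4,"yaw": 0,"hand": -1},
  {"x": -0.05,"y": 0.05,"z": -0.8,"yaw": 0,"hand": -1},
  {"x": -0.05,"y": 0.05,"z": -1.2,"yaw": 0,"hand": -1},
  {"x": -0.05,"y": 0.05,"z": -1.2,"yaw": 0,"hand": -1},
])

```text
clock: 50.98
position: [0.5627, 0.2031, 0.0481]
ee_rot: [-2.202, -2.241, 0.001]
force: [0.2, 0.3, -0.0]
width: 0.118
gripper_force: 15.0
```

Entered cleanly. I'll seat it, release narrowly and press.

apply_moves([
  {"x": 0,"y": 0,"z": -0.4,"yaw": 0,"hand": -1},
  {"x": 0,"y": 0,"z": -0.8,"yaw": 0,"hand": -1},
  {"x": 0,"y": 0,"z": -1.1,"yaw": 0,"hand": -1},
  {"x": 0,"y": 0,"z": -1.1,"yaw": 0,"hand": -1},
])

```text
clock: 51.48
position: [0.5627, 0.2031, 0.0371]
ee_rot: [-2.202, -2.241, 0.001]
force: [0.0, 0.1, 0.1]
width: 0.119
gripper_force: 15.0
```

apply_moves([
  {"x": 0,"y": 0,"z": 0.05,"yaw": 0,"hand": -0.7},
  {"x": 0,"y": 0,"z": 0.05,"yaw": 0,"hand": -0.7},
  {"x": 0,"y": 0,"z": 0.5,"yaw": 0,"hand": -0.7},
  {"x": 0,"y": 0,"z": 1.5,"yaw": 0,"hand": -0.7},
  {"x": 0,"y": 0,"z": 3,"yaw": 0,"hand": -0.7},
  {"x": 0,"y": 0,"z": 3.5,"yaw": 0,"hand": -1},
  {"x": 0,"y": 0,"z": 3.5,"yaw": 0,"hand": -1},
  {"x": 0,"y": 0,"z": 2.5,"yaw": 0,"hand": -1},
  {"x": 0,"y": 0,"z": 1.8,"yaw": 0,"hand": -1},
  {"x": 0,"y": 0,"z": 1.8,"yaw": 0,"hand": -1},
])

```text
clock: 52.72
position: [0.5628, 0.2032, 0.0547]
ee_rot: [-2.201, -2.241, 0.001]
force: [0.9, 0.5, 0.5]
width: 0.0
gripper_force: 0.0
```

apply_moves([
  {"x": 0,"y": 0,"z": 6,"yaw": 0,"hand": -1},
  {"x": 0,"y": 0,"z": 12,"yaw": 0,"hand": -1},
  {"x": 0,"y": 0,"z": 17,"yaw": 0,"hand": -0.3},
  {"x": 0,"y": 0,"z": 17,"yaw": 0,"hand": -0.3},
])

```text
clock: 53.22
position: [0.5647, 0.2045, 0.2291]
ee_rot: [2.2, 2.239, 0.01]
force: [0.4, 0.3, -0.9]
width: 0.173
gripper_force: 0.0
```

Run:
```python
from h import *
np.set_printoptions(precision=4,suppress=True)
for n in("top","scene"):
    im=get_image(n);cv2.imwrite(f"pics/{n}6.png",im);h=cv2.cvtColor(im,cv2.COLOR_BGR2HSV)
    m=(h[...,0]>14)&(h[...,0]<32)&(h[...,1]>(110 if n=="top" else 70))&(h[...,2]>80)
    for c,st,mm in comps(m,40):
        p=np.array([atz(n,q[::-1],.007)[:2] for q in np.argwhere(mm)])
        r=cv2.minAreaRect((p*1000).astype(np.float32));
        if max(r[1])>90 and min(r[1])<30: 
            d=np.linalg.svd(p-p.mean(0))[2][0];print(n,c,st,r,"axis deg",np.degrees(np.arctan2(d[1],d[0])),"ends",p.mean(0)+d*((p-p.mean(0))@d).min(),p.mean(0)+d*((p-p.mean(0))@d).max())
a=cv2.imread("pics/top6.png");b=cv2.imread("pics/scene6.png")
cv2.imwrite("pics/p1.png",np.hstack([cv2.resize(a[205:265,255:335],(400,300),interpolation=cv2.INTER_CUBIC),cv2.resize(b[160:205,175:235],(400,300),interpolation=cv2.INTER_CUBIC)]))
```

```text
top [338.0661 144.3636] [321 140  35   9 121] ((740.9927978515625, -260.3986511230469), (27.993640899658203, 115.36491394042969), 0.8311136364936829) axis deg -92.24232950664107 ends [ 0.742  -0.2025] [ 0.7375 -0.3181]
top [296.1947 249.0263] [275 241  43  17 190] ((383.39849853515625, -120.57156372070312), (13.746423721313477, 146.65060424804688), 17.58126449584961) axis deg 107.51910243050511 ends [ 0.4055 -0.1905] [ 0.3614 -0.0506]
scene [93.9636 66.6   ] [90 60  8 19 55] ((-415.5596008300781, -517.422607421875), (148.8657989501953, 25.268394470214844), 2.3410308361053467) axis deg 6.9373858046245696 ends [-0.4899 -0.5216] [-0.3418 -0.5036]
scene [89.425 80.825] [88 73  5 13 40] ((-344.1764831542969, -538.4326171875), (18.61437225341797, 94.88090515136719), 87.32685852050781) axis deg 4.9636957827819845 ends [-0.3919 -0.547 ] [-0.2957 -0.5387]
scene [282.2462 162.6308] [267 159  28  11  65] ((406.8389892578125, 175.47564697265625), (116.06608581542969, 28.7988224029541), 88.44538879394531) axis deg -90.61824076646012 ends [0.4032 0.2337] [0.402  0.1176]
scene [207.5085 175.6695] [191 167  33  19 118] ((382.130859375, -122.52391815185547), (15.25295639038086, 147.0325164794922), 16.92767906188965) axis deg 107.54428886195346 ends [ 0.4049 -0.1924] [ 0.3606 -0.0522]
```

View pics/p1.png

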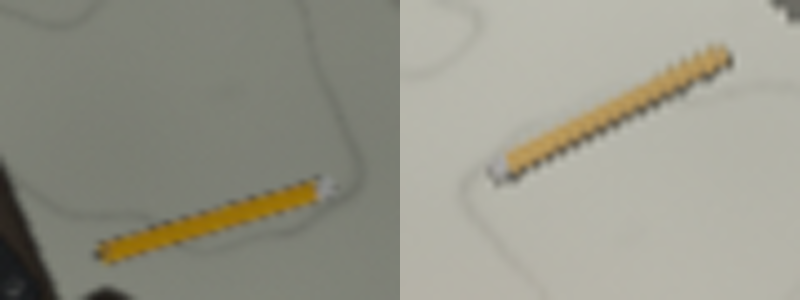

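The pencil has already been knocked. It now lies from (100,252) to (330,186) in the top crop, with its middle at about (0.385, −0.128) and its axis at 107.5°.

apply_moves([
  {"x": -17.8,"y": -33.1,"z": 0,"yaw": 16.5,"hand": -0.3},
  {"x": -17.8,"y": -33.1,"z": 0,"yaw": 16.5,"hand": -0.3},
  {"x": -17.8,"y": -33.1,"z": 0,"yaw": 16.5,"hand": -0.3},
  {"x": -17.8,"y": -33.1,"z": 0,"yaw": 16.5,"hand": -0.3},
  {"x": -17.8,"y": -33.1,"z": 0,"yaw": 16.5,"hand": -0.3},
  {"x": -17.8,"y": -33.1,"z": 0,"yaw": 16.5,"hand": -0.3},
  {"x": -17.8,"y": -33.1,"z": 0,"yaw": 16.5,"hand": -0.3},
  {"x": -17.8,"y": -33.1,"z": 0,"yaw": 16.5,"hand": -0.3},
  {"x": -17.8,"y": -33.1,"z": -6,"yaw": 16.5,"hand": -0.3},
  {"x": -17.8,"y": -33.1,"z": -12,"yaw": 16.5,"hand": -0.3},
])

```text
clock: 54.58
position: [0.3861, -0.1263, 0.1041]
ee_rot: [1.853, 2.535, 0.003]
force: [0.1, -1.3, -0.5]
width: 0.352
gripper_force: 0.0
```

apply_moves([
  {"x": 0,"y": 0,"z": -4,"yaw": 0,"hand": -0.3},
  {"x": 0,"y": 0,"z": -4,"yaw": 0,"hand": -0.3},
  {"x": 0,"y": 0,"z": -4,"yaw": 0,"hand": -0.3},
])

```text
clock: 54.95
position: [0.3859, -0.1268, 0.0663]
ee_rot: [1.855, 2.535, 0.001]
force: [0.0, -0.2, 0.2]
width: 0.348
gripper_force: 0.0
```

Run:
```python
from h import *
s=observe();print(s["position"],s["ee_rot"]);boxshift("7")
```

```text
[ 0.38594413 -0.12682081  0.06630177] [1.85470875e+00 2.53530275e+00 1.21135209e-03]
top (178, 208, 242, 230) (-0.125, -5.5, 0.917) shift mm [17.9  1. ]
top (180, 202, 240, 220) (0.125, -5.375, 0.938) shift mm [17.6  0.2]
scene (258, 155, 300, 175) (1.625, 3.625, 0.944) shift mm [18.6  0.3]
scene (252, 160, 320, 186) (2.0, 3.5, 0.855) shift mm [17.9  1.8]
```

apply_moves([
  {"x": -0.1,"y": -0.1,"z": -3,"yaw": 0,"hand": -0.3},
  {"x": -0.1,"y": -0.1,"z": -5,"yaw": 0,"hand": -0.3},
  {"x": -0.1,"y": -0.1,"z": -6,"yaw": 0,"hand": -0.3},
  {"x": -0.1,"y": -0.1,"z": -6.3,"yaw": 0,"hand": -0.3},
  {"x": -0.1,"y": -0.1,"z": -6.3,"yaw": 0,"hand": -1},
  {"x": -0.1,"y": -0.1,"z": -6.3,"yaw": 0,"hand": -1},
  {"x": -0.1,"y": -0.1,"z": -6.3,"yaw": 0,"hand": -1},
  {"x": -0.1,"y": -0.1,"z": -6.3,"yaw": 0,"hand": -1},
  {"x": -0.1,"y": -0.1,"z": -6.3,"yaw": 0,"hand": -1},
], newtons=30)

```text
clock: 56.18
position: [0.3843, -0.1289, 0.003]
ee_rot: [1.857, 2.533, 0.0]
force: [-2.0, 0.1, 6.8]
width: 0.148
gripper_force: 30.0
```

apply_moves([
  {"x": 0,"y": 0,"z": 2,"yaw": 0,"hand": -1},
  {"x": 0,"y": 0,"z": 6,"yaw": 0,"hand": -1},
  {"x": 0,"y": 0,"z": 12,"yaw": 0,"hand": -1},
  {"x": 0,"y": 0,"z": 14,"yaw": -8,"hand": -1},
  {"x": 0,"y": 0,"z": 14,"yaw": -16.5,"hand": -1},
  {"x": 0,"y": 0,"z": 14,"yaw": -16.5,"hand": -1},
  {"x": 0,"y": 0,"z": 14,"yaw": -16.5,"hand": -1},
])

```text
clock: 57.05
position: [0.3836, -0.1287, 0.1422]
ee_rot: [-2.197, -2.244, 0.001]
force: [-0.7, -0.3, -0.7]
width: 0.145
gripper_force: 30.0
```

apply_moves([
  {"x": 13.5,"y": 29.25,"z": 0,"yaw": 0,"hand": -1},
  {"x": 13.5,"y": 29.25,"z": 0,"yaw": 0,"hand": -1},
  {"x": 13.5,"y": 29.25,"z": 0,"yaw": 0,"hand": -1},
  {"x": 13.5,"y": 29.25,"z": 0,"yaw": 0,"hand": -1},
  {"x": 13.5,"y": 29.25,"z": 0,"yaw": 0,"hand": -1},
  {"x": 13.5,"y": 29.25,"z": 0,"yaw": 0,"hand": -1},
  {"x": 13.5,"y": 29.25,"z": -4,"yaw": 0,"hand": -1},
  {"x": 13.5,"y": 29.25,"z": -8,"yaw": 0,"hand": -1},
  {"x": 13.5,"y": 29.25,"z": -9,"yaw": 0,"hand": -1},
  {"x": 13.5,"y": 29.25,"z": -9,"yaw": 0,"hand": -1},
])

```text
clock: 58.3
position: [0.5186, 0.1633, 0.0524]
ee_rot: [-2.201, -2.241, 0.002]
force: [-0.5, 0.4, 1.1]
width: 0.145
gripper_force: 30.0
```

apply_moves([
  {"x": 0,"y": 0,"z": -0.5,"yaw": 0,"hand": -1},
  {"x": 0,"y": 0,"z": -1,"yaw": 0,"hand": -1},
  {"x": 0,"y": 0,"z": -1,"yaw": 0,"hand": -1},
])

```text
clock: 58.68
position: [0.519, 0.1636, 0.0426]
ee_rot: [2.202, 2.241, 0.0]
force: [-0.1, 0.4, 1.1]
width: 0.149
gripper_force: 30.0
```

apply_moves([
  {"x": 0,"y": 0,"z": -0.5,"yaw": 0,"hand": -1},
  {"x": 0,"y": 0,"z": -0.9,"yaw": 0,"hand": -1},
  {"x": 0,"y": 0,"z": -0.9,"yaw": 0,"hand": -1},
])

```text
clock: 59.05
position: [0.519, 0.1637, 0.0332]
ee_rot: [2.202, 2.241, 0.0]
force: [0.5, 0.4, 0.1]
width: 0.147
gripper_force: 30.0
```

apply_moves([
  {"x": 0,"y": 0,"z": -0.3,"yaw": 0,"hand": -1},
  {"x": 0,"y": 0,"z": -0.5,"yaw": 0,"hand": -1},
  {"x": 0,"y": 0,"z": -0.5,"yaw": 0,"hand": -1},
])

```text
clock: 59.42
position: [0.5189, 0.1639, 0.0285]
ee_rot: [-2.202, -2.241, -0.0]
force: [1.2, 1.3, 1.9]
width: 0.144
gripper_force: 30.0
```

apply_moves([
  {"x": 0,"y": 0,"z": -0.3,"yaw": 0,"hand": -1},
  {"x": 0,"y": 0,"z": -0.5,"yaw": 0,"hand": -1},
  {"x": 0,"y": 0,"z": -0.5,"yaw": 0,"hand": -1},
])

```text
clock: 59.8
position: [0.5186, 0.1636, 0.023]
ee_rot: [-2.201, -2.241, 0.001]
force: [1.3, 1.1, -2.6]
width: 0.144
gripper_force: 30.0
```

apply_moves([
  {"x": 0,"y": 0,"z": -0.1,"yaw": 0,"hand": -1},
  {"x": 0,"y": 0,"z": -0.2,"yaw": 0,"hand": -1},
  {"x": 0,"y": 0,"z": -0.2,"yaw": 0,"hand": -1},
])

```text
clock: 60.18
position: [0.5188, 0.1636, 0.0214]
ee_rot: [-2.202, -2.241, 0.0]
force: [1.0, 0.8, -0.1]
width: 0.148
gripper_force: 30.0
```

apply_moves([
  {"x": 0,"y": 0,"z": -0.1,"yaw": 0,"hand": -1},
  {"x": 0,"y": 0,"z": -0.15,"yaw": 0,"hand": -1},
  {"x": 0,"y": 0,"z": -0.15,"yaw": 0,"hand": -1},
])

```text
clock: 60.55
position: [0.5195, 0.1637, 0.021]
ee_rot: [2.201, 2.24, 0.001]
force: [-1.8, -1.0, 12.6]
width: 0.147
gripper_force: 30.0
```

apply_moves([
  {"x": 0,"y": 0,"z": 0.1,"yaw": 0,"hand": -0.61},
  {"x": 0,"y": 0,"z": 0.1,"yaw": 0,"hand": -0.61},
  {"x": 0,"y": 0,"z": 0.5,"yaw": 0,"hand": -0.61},
  {"x": 0,"y": 0,"z": 2,"yaw": 0,"hand": -0.61},
  {"x": 0,"y": 0,"z": 3,"yaw": 0,"hand": -1},
  {"x": 0,"y": 0,"z": 3,"yaw": 0,"hand": -1},
  {"x": 0,"y": 0,"z": 3,"yaw": 0,"hand": -1},
  {"x": 0,"y": 0,"z": 1.5,"yaw": 0,"hand": -1},
  {"x": 0,"y": 0,"z": 0.8,"yaw": 0,"hand": -1},
  {"x": 0,"y": 0,"z": 0.8,"yaw": 0,"hand": -1},
])

```text
clock: 61.8
position: [0.5192, 0.1635, 0.0274]
ee_rot: [2.202, 2.241, -0.001]
force: [2.0, -2.2, 4.2]
width: 0.003
gripper_force: 1.7
```

apply_moves([
  {"x": 0,"y": 0,"z": -0.06,"yaw": 0,"hand": -1},
  {"x": 0,"y": 0,"z": -0.1,"yaw": 0,"hand": -1},
  {"x": 0,"y": 0,"z": -0.1,"yaw": 0,"hand": -1},
])

```text
clock: 62.18
position: [0.5193, 0.1635, 0.0272]
ee_rot: [2.201, 2.24, 0.0]
force: [-2.0, -3.2, 12.5]
width: 0.005
gripper_force: 6.7
```

apply_moves([
  {"x": 0,"y": 0,"z": 3,"yaw": 0,"hand": -1},
  {"x": 0,"y": 0,"z": 9,"yaw": 0,"hand": -1},
  {"x": 0,"y": 0,"z": 15,"yaw": 0,"hand": -1},
  {"x": -8,"y": -24,"z": 17,"yaw": 0,"hand": -1},
  {"x": -8,"y": -24,"z": 17,"yaw": 0,"hand": -1},
  {"x": -8,"y": -24,"z": 17,"yaw": 0,"hand": -1},
  {"x": -8,"y": -24,"z": 17,"yaw": 0,"hand": -1},
  {"x": -8,"y": -24,"z": 17,"yaw": 0,"hand": -1},
  {"x": -8,"y": -24,"z": 17,"yaw": 0,"hand": -1},
])

```text
clock: 63.3
position: [0.4388, -0.0762, 0.1966]
ee_rot: [-2.203, -2.24, -0.0]
force: [-0.1, 1.7, 0.1]
width: 0.011
gripper_force: 0.0
```

Run:
```python
from h import *
print(observe()["position"]);boxshift("8")
t=cv2.imread("pics/top8.png");s=cv2.imread("pics/scene8.png")
cv2.imwrite("pics/q1.png",np.hstack([cv2.resize(s[140:205,250:325],(460,399),interpolation=cv2.INTER_CUBIC),cv2.resize(t[170:240,180:240],(340,399),interpolation=cv2.INTER_CUBIC)]))
```

```text
[ 0.43883516 -0.07620066  0.19661553]
top (178, 208, 242, 230) (-0.25, -6.125, 0.846) shift mm [20.   1.5]
top (180, 202, 240, 220) (0.125, -6.0, 0.747) shift mm [19.7  0.2]
scene (258, 155, 300, 175) (1.75, 4.125, 0.95) shift mm [21.1 -0. ]
scene (252, 160, 320, 186) (2.25, 3.875, 0.823) shift mm [19.8  2.1]
```

View pics/q1.png

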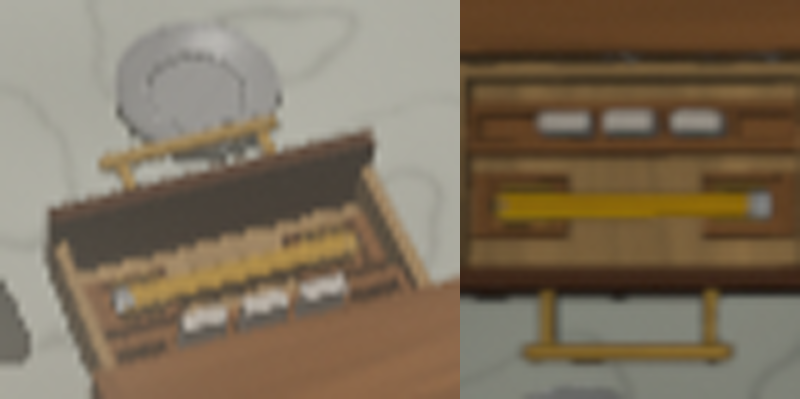

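Three tiles are seated and the pencil lies level in its cutout. The box is ready to shut, with the handle at x≈0.433.

apply_moves([
  {"x": -5.4,"y": 23.9,"z": 0,"yaw": 0,"hand": -1},
  {"x": -5.4,"y": 23.9,"z": 0,"yaw": 0,"hand": -1},
  {"x": -5.4,"y": 23.9,"z": 0,"yaw": 0,"hand": -1},
  {"x": -5.4,"y": 23.9,"z": 0,"yaw": 0,"hand": -1},
  {"x": -5.4,"y": 23.9,"z": 0,"yaw": 0,"hand": -1},
  {"x": -5.4,"y": 23.9,"z": 0,"yaw": 0,"hand": -1},
  {"x": -5.4,"y": 23.9,"z": -6,"yaw": 0,"hand": -1},
  {"x": -5.4,"y": 23.9,"z": -12,"yaw": 0,"hand": -1},
  {"x": -5.4,"y": 23.9,"z": -16,"yaw": 0,"hand": -1},
  {"x": -5.4,"y": 23.9,"z": -16,"yaw": 0,"hand": -1},
])

```text
clock: 64.65
position: [0.3832, 0.161, 0.035]
ee_rot: [-2.201, -2.239, 0.009]
force: [-0.5, -0.2, -0.1]
width: 0.001
gripper_force: 0.0
```

apply_moves([
  {"x": 1,"y": 0,"z": 0,"yaw": 0,"hand": -1},
  {"x": 2,"y": 0,"z": 0,"yaw": 0,"hand": -1},
  {"x": 3,"y": 0.05,"z": 0,"yaw": 0,"hand": -1},
  {"x": 4.5,"y": 0.1,"z": 0,"yaw": 0,"hand": -1},
  {"x": 6,"y": 0.1,"z": 0,"yaw": 0,"hand": -1},
  {"x": 7.5,"y": 0.15,"z": 0,"yaw": 0,"hand": -1},
  {"x": 9,"y": 0.15,"z": 0,"yaw": 0,"hand": -1},
  {"x": 10.5,"y": 0.2,"z": 0,"yaw": 0,"hand": -1},
  {"x": 12,"y": 0.2,"z": 0,"yaw": 0,"hand": -1},
  {"x": 13,"y": 0.2,"z": 0,"yaw": 0,"hand": -1},
])

```text
clock: 65.9
position: [0.5164, 0.1651, 0.0379]
ee_rot: [2.202, 2.24, 0.003]
force: [-3.5, 1.9, 6.3]
width: 0.007
gripper_force: 3.0
```

apply_moves([
  {"x": 0.8,"y": 0,"z": 0,"yaw": 0,"hand": -1},
  {"x": 1.5,"y": 0,"z": 0,"yaw": 0,"hand": -1},
  {"x": 2,"y": 0,"z": 0,"yaw": 0,"hand": -1},
  {"x": 2,"y": 0,"z": 0,"yaw": 0,"hand": -1},
])

```text
clock: 66.4
position: [0.5355, 0.1644, 0.0371]
ee_rot: [2.202, 2.24, 0.001]
force: [0.5, 0.2, -0.3]
width: 0.006
gripper_force: 0.0
```

apply_moves([
  {"x": 0.3,"y": 0,"z": 0,"yaw": 0,"hand": -1},
  {"x": 0.5,"y": 0,"z": 0,"yaw": 0,"hand": -1},
  {"x": 0.5,"y": 0,"z": 0,"yaw": 0,"hand": -1},
])

```text
clock: 66.78
position: [0.5399, 0.1644, 0.0368]
ee_rot: [2.202, 2.241, -0.001]
force: [-1.8, -0.3, 1.0]
width: 0.004
gripper_force: 0.6
```

apply_moves([
  {"x": 0.2,"y": 0,"z": 0,"yaw": 0,"hand": -1},
  {"x": 0.4,"y": 0,"z": 0,"yaw": 0,"hand": -1},
  {"x": 0.4,"y": 0,"z": 0,"yaw": 0,"hand": -1},
])

```text
clock: 67.15
position: [0.5438, 0.1645, 0.0368]
ee_rot: [-2.202, -2.241, 0.001]
force: [-1.6, -1.7, 0.5]
width: 0.005
gripper_force: 1.3
```

apply_moves([
  {"x": 0.2,"y": 0,"z": 0,"yaw": 0,"hand": -1},
  {"x": 0.3,"y": 0,"z": 0,"yaw": 0,"hand": -1},
  {"x": 0.3,"y": 0,"z": 0,"yaw": 0,"hand": -1},
])

```text
clock: 67.53
position: [0.5441, 0.1644, 0.0367]
ee_rot: [-2.199, -2.24, 0.007]
force: [-12.9, -1.3, 7.8]
width: 0.005
gripper_force: 6.9
```

Force rose to 13 N, so it has hit the end stop. I'll back off, lift away and take a last look.

apply_moves([
  {"x": -1,"y": 0,"z": 0,"yaw": 0,"hand": -1},
  {"x": -4,"y": 0,"z": 0,"yaw": 0,"hand": -1},
  {"x": -5,"y": 0,"z": 5,"yaw": 0,"hand": -1},
  {"x": -5,"y": 0,"z": 11,"yaw": 0,"hand": -1},
  {"x": -5,"y": 0,"z": 17,"yaw": 0,"hand": -1},
  {"x": -10,"y": -20,"z": 19,"yaw": 0,"hand": -1},
  {"x": -10,"y": -20,"z": 19,"yaw": 0,"hand": -1},
  {"x": -10,"y": -20,"z": 19,"yaw": 0,"hand": -1},
  {"x": -10,"y": -20,"z": 19,"yaw": 0,"hand": -1},
  {"x": -10,"y": -20,"z": 19,"yaw": 0,"hand": -1},
])

```text
clock: 68.78
position: [0.4471, -0.0371, 0.2274]
ee_rot: [2.204, 2.235, 0.001]
force: [-0.0, 0.1, -0.2]
width: 0.002
gripper_force: 0.0
```

Run:
```python
from h import *
t=get_image("top");s=get_image("scene");cv2.imwrite("pics/top9.png",t)
print("handle vs start",sh(g("pics/top0.png"),g(t),(188,184,232,196),5),sh(g("pics/scene0.png"),g(s),(272,183,312,196),5))
cv2.imwrite("pics/z1.png",np.hstack([cv2.resize(s[120:270,110:350],(480,300)),cv2.resize(t[160:250,170:266],(320,300))]))
print(observe()["position"],observe()["force"])
```

```text
handle vs start (-0.125, -0.125, 0.922) (0.0, 0.125, 0.994)
[ 0.44739366 -0.0344866   0.22722704] [ 0.17613824  0.35807531 -0.8611219 ]
```

View pics/z1.png

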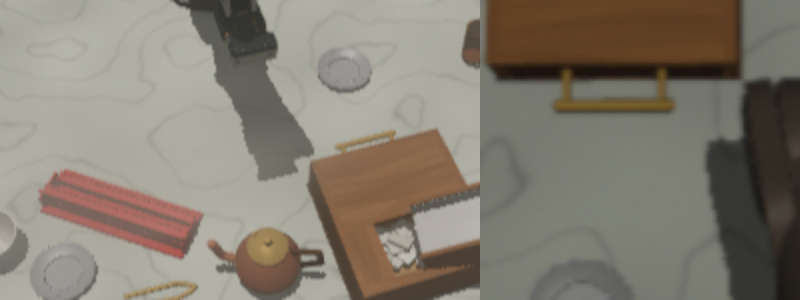

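The box is shut with the handle back at its starting place. The rack is empty and the other items show no sign of having moved.

```bash
python3 -c "from cell import *;print(sign_off())"
```

```text
the job is handed in; nothing more can be done
None
```

All three joker tiles in the rack now stand in slots 1–3 of the rail, the score pencil is pressed home in its cutout, the box is shut, and the job was handed in at about 69 s; the sign-off gave no verdict.

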